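Load a jar into the stay-held sample chest

ROBOT

A 7-joint arm with a two-finger parallel gripper is mounted at the origin on the work surface. World frame = base frame: x ahead of the robot, y to its left, z up, the work surface at z = 0. Lengths are in m, angles in rad, forces in N, time in s.
With the tool pointing down it reaches from about 0.35 to 0.9 m from the base axis. Payload 8.1 kg.
Tool frame: the origin (TCP) lies between the finger pads; the fingertips stand 8 mm ahead of it and the grasp point (between the pads) lies 11 mm behind it; z points along the fingers, x is the direction in which the jaws open and shut, and the axes are right-handed (so a half turn about z gives the same grasp; the last joint's range is limited). The gripper opens to 92 mm and grips with 3 to 60 N. Pads are 19 mm wide; open, the fingers measure 130 mm over their backs; the gripper's body (75 mm by 190 mm) begins 47 mm behind the grasp point.
Start: joints at [-1.249, 0.434, 0.025, 1.573, -0.012, 1.134, -0.075], TCP at [0.258, 0.569, 0.235] pointing down, gripper open.
Joint ranges: [-2.62, 2.62], [-0.44, 2.09], [-1.27, 1.32], [0.08, 2.57], [-1.32, 4.46], [0.12, 2], [-2.74, 2.74]. Speed limits (rad/s): [2.22, 2.22, 3.01, 3.01, 3.14, 3.14, 3.14].

INTERFACE

Orientations are given as a unit quaternion [w, x, y, z].
In Python, from station import * gives the robot as it stands.
- The arm moves only by the tool step_arm, never from a script. Its argument "deltas" is a list of rows, each a list of 7 numbers: the turn, a rotation vector about the tool's x, y, z in degrees, then the shift along the tool's x, y, z in mm, then the opening in per cent of the stroke, from 0 (shut) to 100 (fully open). A call has 1 to 10 rows; each row shifts and turns the pose as measured when the row begins, along the tool's axes as they then stand; what a row does not reach is not made up. A row lasts 1/8 s, in which the tool goes at most 62.5 mm and 10.7 degrees, less where a joint would pass 70% of its speed; a pose out of reach is approached as far as the arm can. A call is refused whole if a number of a shift passes 62.5 or a number of a turn 10.7, either way. A call with a gripper value outside its range is refused whole. The fingers move at their own pace and stop on an object; "squeeze" is the grip in N (left out, the last holds). Time passes only in rows, so rows that do not move let the fingers close. It gives the time, the measured TCP pose, the force and the opening at its end, in the units of the state.
- state(): the state, without advancing time (a new reading comes with each control period).
- get_image(name): name is "side" or "top"; returns the picture (384x512x3 uint8, red, green, blue); there is no depth.
- calibration(name): a dict with "fx", "fy", "cx", "cy" (pixels), "dist_coeffs" ([k1, k2, p1, p2, k3] as OpenCV has them; the pictures are not rectified), "rvec" (rotation vector, rad) and "tvec" (3), from world to camera coordinates, as OpenCV has them. Camera axes: x right, y down, z forward; pixel columns grow to the right and rows downward; lengths in m; the calibration is good to about 2 mm. A picture is of the moment at which its call begins. calibration takes no time and is no camera call.
- sign_off(): hands the job in, once; it reports no verdict.
Trained networks look in the newest picture that a camera, given by its name, has taken for a name from the list of things; names that differ only in an ending like _2 or _b are one class to them, and where a whole thing is asked for, a point or a joint stands for the part that bears it (a point fixed in the world has none). Each returns a list of dicts, best first, with "confidence" (0 to 1); they miss things now and then, are a little off and sometimes report something else, mostly with a low value. They report only what shows in the picture. A call takes as long as a camera call.
- trace(camera, name): "mask" (384x512 bool, what is visible of it) and "pixel" ([column, row] in pixels, amid what is visible of it).
- spot_point(camera, name): "pixel" ([column, row] in pixels: a listed point, or the origin of a listed thing).
The state is a dict: "clock": time; "qpos": joint angles; "joint_vel": joint speeds; "effort": joint torques, N m; "eef_pos": TCP position; "ee_rot": TCP orientation; "contact_force": force on the tool from outside, world axes, zero at the start; "ft_torque": the same for the moment, N m; "width": finger opening in m.
Only numpy, scipy, OpenCV 4.12 (cv2) and the standard library are available. Lean on these libraries where they do the work, as an engineer would, in place of code of your own. Each camera call takes 0.05 s, during which the arm holds its last target. There are 200 camera calls.

TASK

Lift the lid of the sample chest by its bar until the folding stay on the chest's right-hand end locks and holds the lid up on its own, then stand the blue-capped jar upright in the one empty compartment. After that break the stay's joint by pushing its red thumb tab in the folding direction, take the lid by the bar and lower it in hand until it is fully shut. Never force the stay (its foot must not slip in its slot), do not let the lid slam or the jar drop, and leave everything else where it stands.

Things in the scene. Friction and masses are not known exactly. Their poses are not given: they have to be found in the camera images.
- chest: cream bench-top sample chest, fixed, 172 mm deep (its x), 320 mm wide (y), rim 120 mm up. Origin: centre of its underside, on the bench; x points away from the robot (front to back), y left, z up. Walls 10 mm; inner floor 38 mm up, parted by grey ribs 16 mm high into 2 rows (x) of 3 compartments (y), each about 74 x 96 mm. All but the front left one hold a jar.
- lid (a joint): lid angle, rad: 0 shut, growing as the front rises. Cream frame with clear panel, 16 mm thick, about 0.6 kg, underside level with the rim when shut. The straightening stay stops it rigidly somewhere from 1.23 to 1.41: the stay's foot is set differently in each chest, so feel for it and pull no harder (see foot_pin). Let go there, the lid sinks back 0.015 and the stay locks.
- bar (a point): middle of the lid's bow handle: round steel bar 10 mm thick, 120 mm long, parallel to the hinge, 41 mm clear of the lid's front edge. Its centre is 212.5 mm from the hinge axis along the lid and 10 mm above the plane of the lid's underside (which holds the hinge axis): shut, it lies at (-134, 0, 130) mm in the chest's frame. Its frame turns with the lid.
- chest_hinge (a point): middle of the lid's hinge axis, at (78.5, 0, 120) mm in the chest's frame, fixed to the chest; the axis runs along the chest's y. The hinge has a constant friction of about 0.35 N m: a lid left unlocked near the top (above 1.1 rad) stays there, lower down (below about 0.8 rad) it falls and slams if let go.
- stay (a joint): angle of the stay's elbow, rad: 0 (+-0.09) folded, lid shut; 2.58 when its links (80 mm lower, 88 mm upper) are in line; 2.82 when over centre on its stop, locked. A light spring draws it to the lock, but it cannot go over while the lid is pulled hard up: it snaps in when the pull ends. Pushed below about 2.3 it stays broken, the lid held by hinge friction; above that it may spring back.
- tab (a point): middle of the red thumb tab on the stay's elbow: cylinder 18 mm thick, 34 mm long, parallel to the hinge, 26 mm outside the chest's right end wall. Locked, it lies within 8 mm of (-13, -186, 160) in the chest's frame. The stay breaks when the tab is pushed backwards and down at 45 degrees, square to the links, 30 to 40 mm in all; this takes about 4 N, above 20 N is forcing it.
- foot_pin (a point): pivot of the stay's foot, a small dark block held by its clamp screw on a slotted bar on the right end wall, near (-61, -170, 95) mm in the chest's frame (+-7 mm along the slot, which runs up and back at 45 degrees). The clamp slips if the stay is strained: at about 14 N of upward pull on the bar against the straight stay, or 8 N down on it while locked.
- stay_upper: upper link of the folding stay, flat steel 16 mm wide outside the chest's right end (-y); its origin is its pivot on the lid, on the hinge's plane, 100 mm from the hinge axis along the lid. The raised lid stands behind the elbow and leans over it: push the tab from the front with a tool tilted 25 to 45 degrees. Pushed 60 mm or more, the lid comes too far down and falls.
- cell (a point): centre of the floor of the empty compartment: front row, left (as the robot faces it), at (-39, 100, 38) mm in the chest's frame
- jar_blue: the jar to be put away: white round jar with BLUE cap, 50 mm diameter to 62 mm height, cap 45 mm diameter, 78 mm high in all, about 0.15 kg. Origin: centre of its underside, z up
- jar_red: same jar with red cap, stands on the bench, leave it
- jar_yellow: same jar with yellow cap, stands on the bench, leave it
- jar_in0: same jar (red cap) standing in the chest, leave it
- jar_in1: same jar (white cap) standing in the chest, leave it
- jar_in2: same jar (white cap) standing in the chest, leave it
- jar_in3: same jar (red cap) standing in the chest, leave it
- jar_in4: same jar (yellow cap) standing in the chest, leave it
- tip_box: grey and blue pipette-tip box, 87 x 122 x 67 mm, on the right of the chest, leave it; origin at the centre of its underside

How it is judged:
On the way, in this order (a step that is already met when the one before it is completed fails the run):
1. the lid is up, the stay has locked and holds it, nothing touches lid or stay (value of joint stay above 2.74 rad and value of joint lid above 1.1 rad and contact force between each of the arm, the fingers and lid below 0.1 N), for 0.3 s.
2. the blue-capped jar stands released in the empty compartment, with the stay still locked (x of jar_blue in the frame of chest between -0.06 and -0.018 m and y of jar_blue in the frame of chest between 0.078 and 0.122 m and z of jar_blue in the frame of cell below 0.004 m and angle between jar_blue's own z axis and vertical below 0.06 rad and value of joint stay above 2.74 rad and contact force between the fingers and jar_blue below 0.1 N and linear speed of jar_blue below 0.03 m/s), for 0.3 s.
3. the stay is broken with the lid still up (value of joint stay below 2.35 rad and value of joint lid above 0.9 rad), for 0.1 s.
At the end, for the whole second after the job is handed in: The lid is fully shut (below 0.025 rad, about 5 mm at the bar) and at rest with the stay folded; the blue-capped jar stands upright (within 0.06 rad) on the floor of the front left compartment, within 21 mm of its centre each way (value of joint lid below 0.025 rad and value of joint stay below 0.3 rad and velocity of joint lid between -0.05 and 0.05 rad/s and x of jar_blue in the frame of chest between -0.06 and -0.018 m and y of jar_blue in the frame of chest between 0.078 and 0.122 m and z of jar_blue in the frame of cell below 0.004 m and angle between jar_blue's own z axis and vertical below 0.06 rad and linear speed of jar_blue below 0.03 m/s); the robot touches nothing.
It fails at once if stay forced: its foot was dragged more than 1 mm along the slot (distance of foot_pin from where it was at the start of the episode above 0.001 m).
It fails at once if stay forced: more than 20 N between robot and stay (contact force between any of the fingers, the arm and stay_upper above 20 N).
It fails at once if lid slammed: still moving faster than 1.3 rad/s in the last 0.15 rad (value of joint lid below 0.15 rad and velocity of joint lid below -1.3 rad/s).
It fails at once if jar dropped or knocked: moving faster than 0.4 m/s with the fingers off it (contact force between the fingers and jar_blue below 0.05 N and linear speed of jar_blue above 0.4 m/s).
It fails at once if another thing was moved by more than 20 mm or tipped (distance of any of jar_red, jar_yellow, jar_in0, jar_in1, jar_in2, jar_in3, jar_in4, tip_box from where it was at the start of the episode above 0.02 m or angle between any of jar_red, jar_yellow, jar_in0, jar_in1, jar_in2, jar_in3, jar_in4, tip_box's own z axis and vertical above 0.3 rad).
It also fails if it takes over 72 s, if anything falls off the work surface, if the arm or the gripper's body presses on something with over 40 N, if the wrist force passes 120 N, or if a joint passes its speed limit or range.

## Working session

There is one attempt and no reset: what is moved stays moved. The work goes in short steps, Python scripts to look and compute and a tool call to move; the robot and the scene stay as the last step left them, time stands still between calls to the robot, and variables do not carry over. Pictures are saved under pics/ and viewed, about 8 in all and at most 12, crops included, and the job is handed in when it is done.

Besides the shell and the picture viewer there is one more tool, called after ">>>" by a JSON object that holds its "fn" and its "kwargs", one argument or row to a line. step_arm: Moves the arm, as the interface text tells. Its arguments: {"type":"object","properties":{"deltas":{"type":"array","items":{"type":"array","items":{"type":"number"}}},"squeeze":{"type":"number"}},"required":["deltas"]}

```bash
ls; mkdir -p pics
python3 - <<'E'
from station import *
import cv2,numpy as np
s=state();print(s)
for c in ("side","top"):
    im=get_image(c);cv2.imwrite(f"pics/{c}0.png",im[:,:,::-1])
    k=calibration(c);R=cv2.Rodrigues(np.array(k['rvec']))[0];print(c,k,-R.T@np.array(k['tvec']).ravel())
E
```

```text
pics
{'clock': 0.0, 'qpos': array([-1.24859353,  0.43520146,  0.02497853,  1.57409751, -0.01166237,
        1.133988  , -0.07511281]), 'joint_vel': array([ 0.00069895, -0.00067528, -0.00036706,  0.00015901, -0.00046707,
        0.00119931,  0.00014556]), 'effort': array([-5.13085488e-04, -6.67874336e+01,  9.84376296e-01, -3.14445019e+01,
       -6.05352013e-02,  4.29682026e-02,  1.13651697e-04]), 'eef_pos': array([0.25741857, 0.56898082, 0.23395821]), 'ee_rot': array([ 4.55665294e-04,  8.40310719e-01,  5.42104506e-01, -6.26489447e-04]), 'contact_force': array([-0.11161182, -0.90627163, -0.1194115 ]), 'ft_torque': array([ 0.02144671,  0.0101866 , -0.02661702]), 'width': 0.09155349531017037}
side {'fx': 442.4940776268438, 'fy': 442.4940776268438, 'cx': 256.8237746940563, 'cy': 188.56700251595092, 'dist_coeffs': array([0.02229598, 0.        , 0.        , 0.        , 0.        ]), 'rvec': array([ 2.24001029, -0.07027087,  0.02161149]), 'tvec': array([-0.56995416,  0.09443298,  1.40773261])} [ 0.5164629  -1.07650231  0.94333731]
top {'fx': 495.1132706578338, 'fy': 495.1132706578338, 'cx': 245.8520688186446, 'cy': 183.7137480642352, 'dist_coeffs': array([-0.09292326,  0.        ,  0.        ,  0.        ,  0.        ]), 'rvec': array([ 2.12494746, -2.12824988,  0.16944295]), 'tvec': array([0.01099428, 0.59998061, 1.34431719])} [ 0.36246775 -0.00646967  1.42683621]
```

View pics/side0.png

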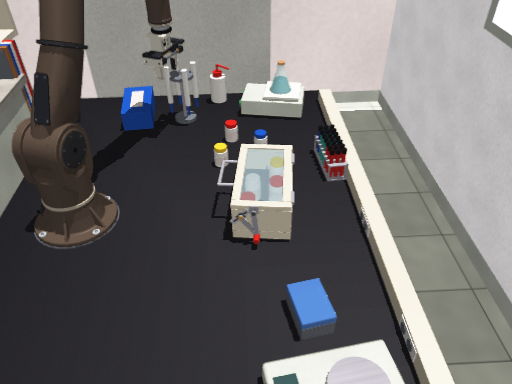

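View pics/top0.png

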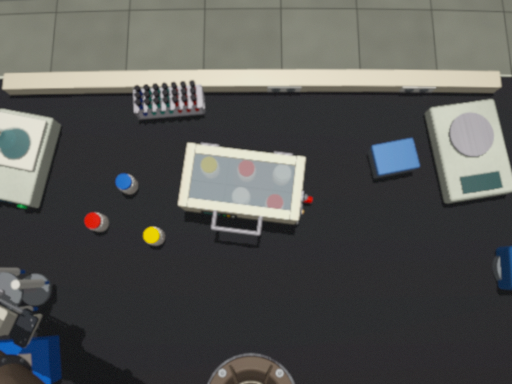

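The top view shows the chest around (242,183), turned slightly, with its bar at (237,231), the blue jar at (126,183), red (96,221), yellow (153,236) and the tab at (308,200). The side view has the chest at (265,190) and the tab at (257,238).

```bash
cat > h.py <<'E'
from station import *
import cv2,numpy as np
from scipy.optimize import least_squares
from scipy.spatial.transform import Rotation as Rt
K={c:calibration(c) for c in("side","top")}
def proj(c,P):
    k=K[c];M=np.array([[k['fx'],0,k['cx']],[0,k['fy'],k['cy']],[0,0,1.]])
    return cv2.projectPoints(np.atleast_2d(P).astype(float),k['rvec'],k['tvec'],M,k['dist_coeffs'])[0][:,0]
def ray(c,px):
    k=K[c];M=np.array([[k['fx'],0,k['cx']],[0,k['fy'],k['cy']],[0,0,1.]])
    u=cv2.undistortPoints(np.array([[px]],float),M,k['dist_coeffs'])[0,0]
    R=cv2.Rodrigues(np.array(k['rvec']))[0];return -R.T@np.ravel(k['tvec']),R.T@np.array([u[0],u[1],1])
def atz(c,px,z):
    o,d=ray(c,px);return o+d*(z-o[2])/d[2]
def tri(px):
    A=np.zeros((3,3));b=np.zeros(3)
    for c in px:
        o,d=ray(c,px[c]);d=d/np.linalg.norm(d);Q=np.eye(3)-np.outer(d,d);A+=Q;b+=Q@o
    return np.linalg.solve(A,b)
def T(p,pts):
    c,s=np.cos(p[2]),np.sin(p[2]);pts=np.atleast_2d(pts);return np.c_[p[0]+c*pts[:,0]-s*pts[:,1],p[1]+s*pts[:,0]+c*pts[:,1],pts[:,2]]
E
python3 - <<'E'
from h import *
ref={'chest':(0,0,0),'bar':(-.134,0,.130),'chest_hinge':(.0785,0,.12),'cell':(-.039,.1,.038),'foot_pin':(-.061,-.17,.095)}
obs=[]
for c in K:
    get_image(c)
    for n in list(ref)+['jar_blue','jar_red','jar_yellow','tip_box','tab']:
        r=spot_point(c,n)
        if r:
            print(c,n,np.round(r[0]['pixel'],1),round(r[0]['confidence'],2),[round(x['confidence'],2) for x in r[1:3]])
            if n in ref: obs.append((c,n,np.array(r[0]['pixel'])))
            elif n!='tab': print('   ',atz(c,r[0]['pixel'],0).round(4))
def f(p): return np.concatenate([ (proj(c,T(p,ref[n]))[0]-px) for c,n,px in obs])
r=least_squares(f,[.5,0,0],loss='soft_l1');print(r.x,np.degrees(r.x[2]))
for o,e in zip(obs,f(r.x).reshape(-1,2)):print(o[0],o[1],e.round(1))
for n in ('jar_blue',):
  for c in K:
    t=trace(c,n)
    if t: m=t[0]['mask'];ys,xs=np.nonzero(m);print(c,n,t[0]['confidence'],xs.min(),xs.max(),ys.min(),ys.max())
E
```

```text
side chest [267.8 205. ] 0.6 []
side bar [231.2 138.4] 0.74 [0.72]
side chest_hinge [290.2 177.3] 0.95 []
side cell [309.9 313.9] 0.49 []
side foot_pin [242.  216.1] 0.52 []
side jar_blue [262.3 150.2] 0.7 []
    [0.6124 0.3481 0.    ]
side jar_red [231.  139.3] 0.66 [0.55]
    [0.4931 0.4356 0.    ]
side jar_yellow [222.2 163.5] 0.65 []
    [ 0.4584  0.27   -0.    ]
side tip_box [310.8 315.6] 0.78 []
    [ 0.6828 -0.4103  0.    ]
side tab [255.8 240.5] 0.59 []
top chest [241.8 188. ] 0.69 []
top bar [234.3 230.5] 0.86 []
top chest_hinge [248.  154.2] 0.82 []
top jar_blue [132.1 187.9] 0.78 []
    [0.5973 0.3455 0.    ]
top jar_yellow [155.5 235.8] 0.7 []
    [0.4568 0.272  0.    ]
top tip_box [389.6 162.2] 0.77 []
    [ 0.6724 -0.4149  0.    ]
top tab [243.8 188.7] 0.65 [0.47]
[ 0.60166612  0.02028111 -0.16381373] -9.385835124007327
side chest [-2.   0.6]
side bar [-8.1 32.9]
side chest_hinge [1.1 0.4]
side cell [ -52.8 -136.5]
side foot_pin [-2.7  1.6]
top chest [ 0.8 -1.8]
top bar [-1.  -2.8]
top chest_hinge [-1.5 -3.5]
side jar_blue 0.69 253 266 129 143
```

```bash
cat > ov.py <<'E'
from h import *
import sys
p=[float(v) for v in sys.argv[1:4]];tag=sys.argv[4]
B=np.array
box=[(-.086,-.16,.12),(-.086,.16,.12),(.086,.16,.12),(.086,-.16,.12),(-.086,-.16,.12)]
top=[(x,y,.136) for x,y,z in box]
bar=[(-.134,-.06,.13),(-.134,.06,.13)]
out=[]
for c,(x0,y0,x1,y1) in {'top':(165,130,325,250),'side':(205,125,305,250)}.items():
    im=get_image(c)[:,:,::-1].copy();s=4 if c=='top' else 4
    im=cv2.resize(im[y0:y1,x0:x1],None,fx=s,fy=s,interpolation=cv2.INTER_CUBIC)
    for L,col in((box,(0,0,255)),(top,(255,0,255)),(bar,(0,200,0)),([(a,b,0) for a,b,_ in box],(255,0,0))):
        q=(proj(c,T(p,L))-[x0,y0]+.5)*s
        cv2.polylines(im,[q.round().astype(int)],False,col,1)
    out.append(im)
h=max(o.shape[0] for o in out)
im=np.hstack([np.pad(o,((0,h-o.shape[0]),(0,0),(0,0))) for o in out])
im=cv2.resize(im,None,fx=.76,fy=.76,interpolation=cv2.INTER_AREA);print(im.shape)
cv2.imwrite(f'pics/ov{tag}.png',im)
E
python3 - <<'E'
from h import *
ref={'chest':(0,0,0),'bar':(-.134,0,.130),'chest_hinge':(.0785,0,.12),'foot_pin':(-.061,-.17,.095)}
# lid outline in top image: trace masks
for c in K:
    get_image(c)
    for n in('lid','chest'):
        t=trace(c,n)
        if t:
            m=t[0]['mask'].astype(np.uint8);cs=cv2.findContours(m,0,2)[0];k=max(cs,key=cv2.contourArea)
            print(c,n,round(t[0]['confidence'],2),m.sum(),cv2.minAreaRect(k))
im=get_image('top').astype(int)
b=(im[:,:,2]-np.maximum(im[:,:,0],im[:,:,1]*1.0)>60);b[:,170:]=0;b[300:]=0;b[:,:100]=0
n,l,st,ce=cv2.connectedComponentsWithStats(b.astype(np.uint8));
for i in range(1,n):
    if st[i,4]>20: print(st[i],ce[i],atz('top',ce[i],.078))
im=get_image('side').astype(int)
b=(im[:,:,2]-np.maximum(im[:,:,0],im[:,:,1])>60);b[:, :240]=0;b[:,280:]=0
n,l,st,ce=cv2.connectedComponentsWithStats(b.astype(np.uint8));
for i in range(1,n):
    if st[i,4]>20: print('side',st[i],ce[i],atz('side',ce[i],.078))
E
python3 ov.py .606 .019 -.13 a
```

```text
side lid 0.58 4221 ((253.5377197265625, 193.35153198242188), (73.4974594116211, 99.26542663574219), 1.0050859451293945)
side chest 0.66 5690 ((255.0, 193.5), (99.0, 76.0), 90.0)
top lid 0.55 8035 ((245.48104858398438, 191.34957885742188), (132.1663360595703, 83.46234893798828), 6.863692283630371)
top chest 0.89 8548 ((245.5682373046875, 190.4197998046875), (132.20587158203125, 85.41094970703125), 6.709836959838867)
[116 174  15  15 183] [122.92349727 180.96174863] [0.6041108  0.35300716 0.078     ]
side [254 129  13   9  83] [260.20481928 133.13253012] [0.60452679 0.34585185 0.078     ]
(380, 790, 3)
```

View pics/ova.png

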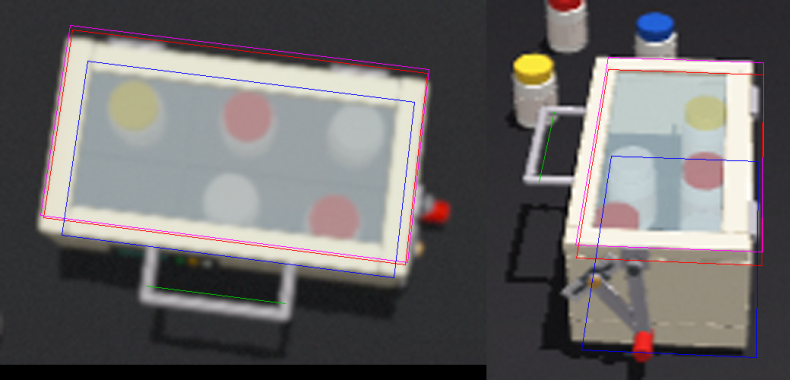

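The overlay shows the model about 10 overlay pixels (about 8 mm) too far back. I'll fit to the visible lid corners: top (66,36), (430,72), and side (608,57), (751,62), (563,245), (752,247). I'll also use the bar ends, top (143,296)/(290,313) and side (545,110)/(527,180).

```bash
python3 - <<'E'
from h import *
t=lambda u,v:np.array([u,v])/3.04+[164.5,129.5]
s=lambda u,v:np.array([u-486,v])/3.04+[204.5,124.5]
O=[('top',(.086,.16,.136),t(66,36)),('top',(.086,-.16,.136),t(430,72)),('top',(-.134,.06,.13),t(145,296)),('top',(-.134,-.06,.13),t(290,313)),
('side',(-.087,.16,.136),s(608,57)),('side',(.086,.16,.136),s(751,62)),('side',(-.087,-.16,.136),s(563,245)),('side',(.086,-.16,.136),s(752,247)),
('side',(-.134,.06,.13),s(545,110)),('side',(-.134,-.06,.13),s(527,180))]
for cams in(('top',),('side',),('top','side')):
    o=[q for q in O if q[0] in cams]
    f=lambda p:np.concatenate([proj(c,T(p,P))[0]-x for c,P,x in o])
    r=least_squares(f,[.6,0,-.12]);print(cams,r.x.round(4),r.fun.reshape(-1,2).round(1).tolist())
m=r.x
E
python3 ov.py .595 .020 -.12 b
```

```text
('top',) [ 0.5984  0.0193 -0.1116] [[0.4, 0.0], [-0.9, 0.7], [1.4, -0.0], [-0.8, -0.6]]
('side',) [ 0.5974  0.0217 -0.1374] [[-2.7, -0.3], [1.6, -0.2], [0.2, -0.9], [-0.4, 1.2], [0.3, 0.1], [0.8, -0.2]]
('top', 'side') [ 0.5977  0.02   -0.1244] [[0.6, -0.4], [-0.8, 1.7], [0.5, -0.2], [-1.8, -0.1], [-3.2, 0.1], [1.2, -0.1], [1.0, -0.2], [0.6, 1.4], [0.1, 0.7], [1.1, 0.5]]
(380, 790, 3)
```

View pics/ovb.png

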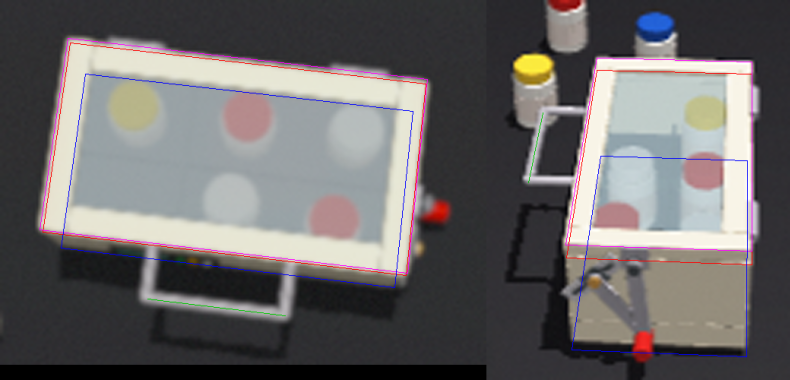

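The fit agrees in both views: chest at about (0.5955, 0.020), yaw −0.117 rad. Next is a small planner that turns a target pose into rows of tool-frame steps.

```bash
cat >> h.py <<'E'
P0=[.5955,.020,-.117]
HINGE=np.array([.0785,0,.12])
def bar(th,p=P0):
    return T(p,HINGE+.2125*np.array([-np.cos(th),0,np.sin(th)])+.01*np.array([np.sin(th),0,np.cos(th)]))[0]
def down(head,tilt=0):
    # tool z down, tool x heading (deg); tilt: then turn about tool y (deg)
    h=np.radians(head);x=np.array([np.cos(h),np.sin(h),0]);z=np.array([0,0,-1.])
    return Rt.from_matrix(np.c_[x,np.cross(z,x),z])*Rt.from_euler('y',tilt,degrees=True)
def pose():
    s=state();q=np.array(s['ee_rot']);return s,np.array(s['eef_pos']),Rt.from_quat(q[[1,2,3,0]])
def plan(way,grip,step=55,turn=9,start=None):
    """way: list of (TCP pos, Rotation); prints rounded rows"""
    if start is None: s,p,R=pose()
    else: p,R=start
    rows=[]
    for P,Q in way:
        while 1:
            d=R.inv().apply(P-p)*1000;w=np.degrees((R.inv()*Q).as_rotvec())
            n=max(np.linalg.norm(d)/step,np.linalg.norm(w)/turn)
            if n<.02: break
            k=max(1,int(np.ceil(n-1e-3)));row=[float(v) for v in [*(w/k).round(1),*(d/k).round(1)]]
            p=p+R.apply(np.array(row[3:])/1000);R=R*Rt.from_rotvec(np.radians(row[:3]))
            rows.append(row+[grip])
            if k==1: break
    print(len(rows));print(rows);return p,R
E
python3 - <<'E'
from h import *
s,p,R=pose();print(proj('side',p),R.as_matrix().round(2).tolist())
b=bar(0);print(b, bar(1.3))
H=np.degrees(P0[2])
a=b-[0,0,.011]
e=plan([(p+[0.02,-.06,.03],R),(a+[0,0,.10],down(H)),(a+[0,0,.05],down(H))],40)
E
```

```text
[[166.93932119  71.45740843]] [[0.41, 0.91, 0.0], [0.91, -0.41, -0.0], [-0.0, 0.0, -1.0]]
[0.46241612 0.03564226 0.13      ] [0.62657815 0.01634717 0.3274311 ]
13
[[0.0, 0.0, 0.0, -23.2, 21.5, -15.0, 40], [0.0, 0.0, 0.0, -23.2, 21.5, -15.0, 40], [0.0, 0.0, 7.2, -35.5, 36.4, 4.6, 40], [0.0, 0.0, 7.2, -30.7, 40.5, 4.6, 40], [0.0, 0.0, 7.2, -25.4, 44.1, 4.6, 40], [0.0, 0.0, 7.3, -19.7, 46.9, 4.6, 40], [0.0, 0.0, 7.2, -13.6, 49.0, 4.6, 40], [0.0, 0.0, 7.3, -7.3, 50.3, 4.5, 40], [0.0, -0.0, 7.2, -0.8, 50.9, 4.6, 40], [0.0, -0.0, 7.3, 5.5, 50.5, 4.5, 40], [0.0, -0.0, 7.2, 11.9, 49.4, 4.6, 40], [0.0, -0.0, 7.3, 18.1, 47.6, 4.5, 40], [0.0, -0.0, -0.0, -0.0, 0.0, 50.0, 40]]
```

>>> {"fn": "step_arm", "kwargs": {
  "deltas": [
    [0,0,0,-23,21.5,-15,40],
    [0,0,0,-23,21.5,-15,40],
    [0,0,7.2,-35.5,36.5,4.5,40],
    [0,0,7.2,-30.5,40.5,4.5,40],
    [0,0,7.2,-25.5,44,4.5,40],
    [0,0,7.2,-19.5,47,4.5,40],
    [0,0,7.2,-13.5,49,4.5,40],
    [0,0,7.2,-7.5,50.5,4.5,40],
    [0,0,7.2,-1,51,4.5,40],
    [0,0,7.2,5.5,50.5,4.5,40]
  ],
  "squeeze": 20
}}

```text
clock: 3.15
eef_pos: [0.4257, 0.1205, 0.229]
ee_rot: [-0.003, 0.998, 0.058, 0.002]
contact_force: [1.2, -0.1, 0.8]
width: 0.0369
```

Run:
```python
from h import *
s,p,R=pose();print(s['clock'],p,s['width'],s['contact_force'])
H=np.degrees(P0[2]);a=bar(0)-[0,0,.011]
plan([(a+[0,0,.08],down(H)),(a+[0,0,.045],down(H))],40)
```

```text
3.15 [0.42574439 0.12054628 0.22897962] 0.036891786636775274 [ 1.19234121 -0.13107759  0.82943808]
3
[[-0.2, -0.1, 6.7, 13.2, 44.4, 14.8, 40], [-0.2, -0.1, 6.6, 18.4, 42.4, 14.9, 40], [0.0, -0.0, 0.0, -0.0, 0.0, 35.0, 40]]
```

>>> {"fn": "step_arm", "kwargs": {
  "deltas": [
    [0,0,6.7,13,44.5,15,40],
    [0,0,6.6,18.5,42.5,15,40],
    [0,0,0,0,0,35,40],
    [0,0,0,0,0,0,40]
  ]
}}

```text
clock: 3.65
eef_pos: [0.4652, 0.0288, 0.1636]
ee_rot: [-0.004, 0.998, -0.066, 0.004]
contact_force: [-0.6, 0.2, -0.5]
width: 0.0363
```

Run:
```python
from h import *
s,p,R=pose();print(s['clock'],p,s['width'],s['contact_force'])
H=np.degrees(P0[2]);a=bar(0)-[0,0,.011]
plan([(a,down(H))],40,step=25)
im=get_image('side')[100:220,190:310,::-1];im2=get_image('top')[160:260,180:300,::-1]
cv2.imwrite('pics/g1.png',np.hstack([cv2.resize(im,(400,400),interpolation=2),cv2.resize(im2,(400,400),interpolation=2)]))
```

```text
3.65 [0.4651548  0.02876847 0.16357411] 0.0363328405677054 [-0.58321978  0.16807617 -0.54843581]
2
[[-0.2, -0.2, -0.4, -2.0, -3.1, 22.3, 40], [-0.2, -0.2, -0.5, -1.8, -3.1, 22.3, 40]]
```

View pics/g1.png

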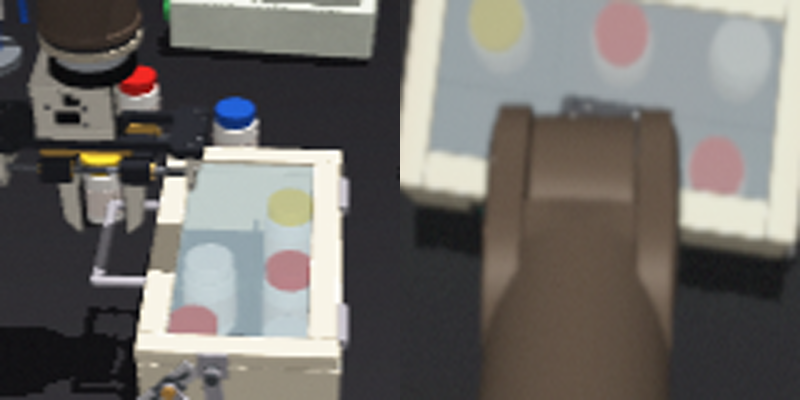

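The fingers hang above the bar near (105,215) in the left crop and straddle it. I'll descend and close.

>>> {"fn": "step_arm", "kwargs": {
  "deltas": [
    [0,0,-0.5,-2,-3,22,40],
    [0,0,-0.5,-2,-3,22,40],
    [0,0,0,0,0,0,40],
    [0,0,0,0,0,0,0],
    [0,0,0,0,0,0,0],
    [0,0,0,0,0,0,0],
    [0,0,0,0,0,0,0]
  ],
  "squeeze": 20
}}

```text
clock: 4.62
eef_pos: [0.4626, 0.0404, 0.1277]
ee_rot: [-0.007, 0.999, -0.054, 0.005]
contact_force: [4.2, -0.6, -4.5]
width: 0.0093
```

```bash
cat > lift.py <<'E'
from h import *
import sys
# current lid angle estimate from grasp point, then rows to advance the lid
s,p,R=pose();H=np.degrees(P0[2])
th=float(sys.argv[1]);step=float(sys.argv[2]);n=int(sys.argv[3])
off=p-bar(th)
g=p-R.apply([0,0,.011]);c=T([0,0,-P0[2]],(g-[P0[0],P0[1],0]))[0]-HINGE
print(s['clock'],p,s['width'],s['contact_force'].round(1),'th',np.arctan2(c[2],-c[0])-np.arctan2(.01,.2125),'r',np.hypot(c[0],c[2]),'y',c[1])
plan([(off+bar(th+step*(i+1)),R) for i in range(n)],0)
E
python3 lift.py 0 .08 10
```

```text
4.625 [0.4625848  0.04042821 0.12768804] 0.009336024033234322 [ 4.2 -0.6 -4.5] th 0.040482605877351384 r 0.2138142021881658 y 0.004608699390308186
10
[[0.0, 0.0, 0.0, 1.6, -0.2, -16.9, 0], [0.0, 0.0, 0.0, 3.0, -0.3, -16.8, 0], [0.0, 0.0, 0.0, 4.4, -0.2, -16.4, 0], [0.0, 0.0, 0.0, 5.6, -0.2, -16.1, 0], [0.0, 0.0, 0.0, 6.9, -0.1, -15.6, 0], [0.0, 0.0, 0.0, 8.1, -0.2, -14.9, 0], [0.0, 0.0, 0.0, 9.2, -0.1, -14.3, 0], [0.0, 0.0, 0.0, 10.4, -0.1, -13.4, 0], [0.0, 0.0, 0.0, 11.5, -0.1, -12.6, 0], [0.0, 0.0, 0.0, 12.4, -0.0, -11.7, 0]]
```

```bash
sed -i 's/\[0,0,.011\]);c=/[0,0,.0023]);c=/' lift.py; sed -i "s/^off=/th0=th;g=p-R.apply([0,0,.0023]);c=T([0,0,-P0[2]],(g-[P0[0],P0[1],0]))[0]-HINGE;th=(np.arctan2(c[2],-c[0])-np.arctan2(.01,.2125)) if th0<0 else th0\noff=/" lift.py; python3 lift.py -1 .08 10
```

```text
4.625 [0.4625848  0.04042821 0.12768804] 0.009336024033234322 [ 4.2 -0.6 -4.5] th -0.00014884092795961618 r 0.21314722107130524 y 0.004738586776897405
10
[[0.0, 0.0, 0.0, 1.6, -0.2, -16.9, 0], [0.0, 0.0, 0.0, 3.0, -0.3, -16.8, 0], [0.0, 0.0, 0.0, 4.3, -0.2, -16.4, 0], [0.0, 0.0, 0.0, 5.7, -0.2, -16.1, 0], [0.0, 0.0, 0.0, 6.8, -0.1, -15.6, 0], [0.0, 0.0, 0.0, 8.2, -0.2, -14.9, 0], [0.0, 0.0, 0.0, 9.2, -0.1, -14.3, 0], [0.0, 0.0, 0.0, 10.4, -0.1, -13.5, 0], [0.0, 0.0, 0.0, 11.4, -0.1, -12.6, 0], [0.0, 0.0, 0.0, 12.4, -0.0, -11.6, 0]]
```

>>> {"fn": "step_arm", "kwargs": {
  "deltas": [
    [0,0,0,1.5,0,-17,0],
    [0,0,0,3,0,-17,0],
    [0,0,0,4.5,0,-16.5,0],
    [0,0,0,5.5,0,-16,0],
    [0,0,0,7,0,-15.5,0]
  ]
}}

```text
clock: 5.25
eef_pos: [0.4839, 0.0376, 0.2131]
ee_rot: [-0.008, 0.998, -0.054, 0.006]
contact_force: [3.6, -0.0, -7.4]
width: 0.0094
```

```bash
python3 lift.py -1 .08 10
```

```text
5.25 [0.48385159 0.03764497 0.2131131 ] 0.009390986773506289 [ 3.6 -0.  -7.4] th 0.41527354870963124 r 0.21392695404654602 y 0.004454461789194021
10
[[0.0, 0.0, 0.0, 8.4, -0.2, -14.8, 0], [0.0, 0.0, 0.0, 9.5, -0.1, -14.1, 0], [0.0, 0.0, 0.0, 10.6, -0.1, -13.3, 0], [0.0, 0.0, 0.0, 11.6, -0.1, -12.4, 0], [0.0, 0.0, 0.0, 12.6, -0.1, -11.5, 0], [0.0, 0.0, 0.0, 13.5, -0.0, -10.3, 0], [0.0, 0.0, 0.0, 14.3, -0.1, -9.3, 0], [0.0, 0.0, 0.0, 14.9, 0.0, -8.1, 0], [0.0, 0.0, 0.0, 15.6, 0.1, -6.9, 0], [0.0, 0.0, 0.0, 16.0, 0.0, -5.7, 0]]
```

>>> {"fn": "step_arm", "kwargs": {
  "deltas": [
    [0,0,0,8.5,0,-15,0],
    [0,0,0,9.5,0,-14,0],
    [0,0,0,10.5,0,-13.5,0],
    [0,0,0,11.5,0,-12.5,0],
    [0,0,0,12.5,0,-11.5,0],
    [0,0,0,13.5,0,-10.5,0],
    [0,0,0,14.5,0,-9.5,0],
    [0,0,0,7,0,-4,0]
  ]
}}

```text
clock: 6.25
eef_pos: [0.5709, 0.0266, 0.3084]
ee_rot: [-0.008, 0.998, -0.055, 0.006]
contact_force: [-0.6, 0.7, -5.2]
width: 0.0092
```

```bash
python3 lift.py -1 .03 8
```

```text
6.25 [0.57088714 0.02657983 0.30840757] 0.009175043790757264 [-0.6  0.7 -5.2] th 1.0255710259203628 r 0.21709659865149863 y 0.00362385739551151
8
[[0.0, 0.0, 0.0, 5.7, -0.0, -2.9, 0], [0.0, 0.0, 0.0, 5.8, -0.0, -2.7, 0], [0.0, 0.0, 0.0, 5.8, -0.0, -2.6, 0], [0.0, 0.0, 0.0, 5.9, -0.0, -2.4, 0], [0.0, 0.0, 0.0, 6.0, -0.0, -2.2, 0], [0.0, 0.0, 0.0, 6.1, 0.0, -2.0, 0], [0.0, 0.0, 0.0, 6.1, 0.0, -1.8, 0], [0.0, 0.0, 0.0, 6.1, 0.0, -1.7, 0]]
```

>>> {"fn": "step_arm", "kwargs": {
  "deltas": [
    [0,0,0,5.5,0,-1.5,0],
    [0,0,0,6,0,-1.5,0],
    [0,0,0,6,0,-1.5,0],
    [0,0,0,6,0,-1.5,0],
    [0,0,0,5,0,-1,0]
  ]
}}

```text
clock: 6.88
eef_pos: [0.5961, 0.0234, 0.3197]
ee_rot: [-0.01, 0.998, -0.055, 0.004]
contact_force: [-4.8, 0.8, 6.8]
width: 0.0089
```

```bash
python3 lift.py -1 .02 6
```

```text
6.875 [0.59609308 0.0233641  0.31972075] 0.008867444691325468 [-4.8  0.8  6.8] th 1.1539324478462423 r 0.21667036254892547 y 0.0033654176319027453
6
[[0.0, 0.0, 0.0, 4.0, -0.0, -1.5, 0], [0.0, 0.0, 0.0, 4.0, -0.0, -1.4, 0], [0.0, 0.0, 0.0, 4.1, -0.0, -1.3, 0], [0.0, 0.0, 0.0, 4.0, 0.0, -1.2, 0], [0.0, 0.0, 0.0, 4.1, 0.0, -1.2, 0], [0.0, 0.0, 0.0, 4.1, 0.0, -1.0, 0]]
```

>>> {"fn": "step_arm", "kwargs": {
  "deltas": [
    [0,0,0,4,0,-2.5,0],
    [0,0,0,4,0,-1.5,0],
    [0,0,0,4,0,-1.5,0]
  ]
}}

```text
clock: 7.25
eef_pos: [0.6081, 0.0218, 0.3245]
ee_rot: [-0.009, 0.998, -0.055, 0.003]
contact_force: [-2.7, 0.7, -2.2]
width: 0.0092
```

```bash
python3 lift.py -1 .015 6
```

```text
7.25 [0.60808271 0.02178798 0.32446867] 0.009199861533858518 [-2.7  0.7 -2.2] th 1.2138158472487655 r 0.21711441849698418 y 0.003201442884112735
6
[[0.0, 0.0, 0.0, 3.1, 0.0, -0.9, 0], [0.0, 0.0, 0.0, 3.0, 0.0, -0.9, 0], [0.0, 0.0, 0.0, 3.1, 0.0, -0.9, 0], [0.0, 0.0, 0.0, 3.1, 0.0, -0.8, 0], [0.0, 0.0, 0.0, 3.1, 0.0, -0.7, 0], [0.0, 0.0, 0.0, 3.1, 0.0, -0.7, 0]]
```

>>> {"fn": "step_arm", "kwargs": {
  "deltas": [
    [0,0,0,3,0,-0.8,0],
    [0,0,0,2,0,-0.5,0]
  ]
}}

```text
clock: 7.5
eef_pos: [0.6136, 0.0211, 0.3262]
ee_rot: [-0.009, 0.998, -0.055, 0.003]
contact_force: [-2.6, 0.3, 0.1]
width: 0.0096
```

>>> {"fn": "step_arm", "kwargs": {
  "deltas": [
    [0,0,0,2,0,-0.6,0]
  ]
}}

```text
clock: 7.62
eef_pos: [0.6157, 0.0208, 0.327]
ee_rot: [-0.009, 0.998, -0.055, 0.003]
contact_force: [-2.4, -0.0, -0.1]
width: 0.009
```

>>> {"fn": "step_arm", "kwargs": {
  "deltas": [
    [0,0,0,2,0,-0.5,0]
  ]
}}

```text
clock: 7.75
eef_pos: [0.6178, 0.0206, 0.3276]
ee_rot: [-0.009, 0.998, -0.055, 0.003]
contact_force: [-4.2, -0.7, 1.8]
width: 0.0092
```

>>> {"fn": "step_arm", "kwargs": {
  "deltas": [
    [0,0,0,2,0,-0.6,0]
  ]
}}

```text
clock: 7.88
eef_pos: [0.6199, 0.0203, 0.3282]
ee_rot: [-0.009, 0.998, -0.055, 0.003]
contact_force: [-2.2, -0.9, -0.6]
width: 0.0095
```

>>> {"fn": "step_arm", "kwargs": {
  "deltas": [
    [0,0,0,1.5,0,-0.5,0]
  ]
}}

```text
clock: 8.0
eef_pos: [0.6215, 0.0201, 0.3286]
ee_rot: [-0.009, 0.998, -0.055, 0.003]
contact_force: [-2.0, 0.5, 0.3]
width: 0.0092
```

```bash
python3 lift.py -1 .015 2
```

```text
8.0 [0.62148212 0.02006618 0.32864593] 0.009183105862988107 [-2.   0.5  0.3] th 1.2788855240696866 r 0.21743263290227782 y 0.0030556338602701033
2
[[0.0, 0.0, 0.0, 3.1, 0.0, -0.7, 0], [0.0, 0.0, 0.0, 3.1, 0.0, -0.7, 0]]
```

>>> {"fn": "step_arm", "kwargs": {
  "deltas": [
    [0,0,0,1.5,0,-0.4,0]
  ]
}}

```text
clock: 8.12
eef_pos: [0.6231, 0.0199, 0.3291]
ee_rot: [-0.009, 0.998, -0.055, 0.003]
contact_force: [-2.1, -0.9, 0.7]
width: 0.0094
```

>>> {"fn": "step_arm", "kwargs": {
  "deltas": [
    [0,0,0,1.5,0,-0.4,0]
  ]
}}

```text
clock: 8.25
eef_pos: [0.6247, 0.0197, 0.3295]
ee_rot: [-0.009, 0.998, -0.055, 0.003]
contact_force: [-1.9, 0.5, 0.0]
width: 0.0092
```

>>> {"fn": "step_arm", "kwargs": {
  "deltas": [
    [0,0,0,1.5,0,-0.4,0]
  ]
}}

```text
clock: 8.38
eef_pos: [0.6263, 0.0195, 0.33]
ee_rot: [-0.009, 0.998, -0.055, 0.003]
contact_force: [-1.5, -0.1, -0.7]
width: 0.0092
```

>>> {"fn": "step_arm", "kwargs": {
  "deltas": [
    [0,0,0,1.5,0,-0.3,0]
  ]
}}

```text
clock: 8.5
eef_pos: [0.6279, 0.0193, 0.3303]
ee_rot: [-0.009, 0.998, -0.055, 0.003]
contact_force: [-1.9, -0.5, -0.4]
width: 0.0089
```

>>> {"fn": "step_arm", "kwargs": {
  "deltas": [
    [0,0,0,1.5,0,-0.3,0]
  ]
}}

```text
clock: 8.62
eef_pos: [0.6295, 0.019, 0.3307]
ee_rot: [-0.009, 0.998, -0.055, 0.003]
contact_force: [-2.7, -0.4, -0.4]
width: 0.0091
```

>>> {"fn": "step_arm", "kwargs": {
  "deltas": [
    [0,0,0,1.5,0,-0.3,0]
  ]
}}

```text
clock: 8.75
eef_pos: [0.6312, 0.0188, 0.3311]
ee_rot: [-0.009, 0.998, -0.055, 0.004]
contact_force: [-1.7, 0.1, -0.3]
width: 0.0093
```

>>> {"fn": "step_arm", "kwargs": {
  "deltas": [
    [0,0,0,1.5,0,-0.3,0]
  ]
}}

```text
clock: 8.88
eef_pos: [0.6328, 0.0187, 0.3315]
ee_rot: [-0.009, 0.998, -0.055, 0.004]
contact_force: [-1.6, -0.4, -0.6]
width: 0.0091
```

>>> {"fn": "step_arm", "kwargs": {
  "deltas": [
    [0,0,0,1.5,0,-0.3,0]
  ]
}}

```text
clock: 9.0
eef_pos: [0.6345, 0.0184, 0.3319]
ee_rot: [-0.009, 0.998, -0.055, 0.004]
contact_force: [-1.8, -0.3, -0.5]
width: 0.0097
```

>>> {"fn": "step_arm", "kwargs": {
  "deltas": [
    [0,0,0,1.5,0,-0.2,0]
  ]
}}

```text
clock: 9.12
eef_pos: [0.6361, 0.0182, 0.3322]
ee_rot: [-0.009, 0.998, -0.055, 0.004]
contact_force: [-2.2, 0.4, 2.6]
width: 0.0091
```

>>> {"fn": "step_arm", "kwargs": {
  "deltas": [
    [0,0,0,1.5,0,-0.3,0]
  ]
}}

```text
clock: 9.25
eef_pos: [0.6378, 0.018, 0.3325]
ee_rot: [-0.009, 0.998, -0.055, 0.004]
contact_force: [-1.1, -0.3, 2.4]
width: 0.0095
```

>>> {"fn": "step_arm", "kwargs": {
  "deltas": [
    [0,0,0,1.5,0,-0.3,0]
  ]
}}

```text
clock: 9.38
eef_pos: [0.6395, 0.0178, 0.3328]
ee_rot: [-0.009, 0.998, -0.055, 0.004]
contact_force: [-1.0, 0.3, 0.2]
width: 0.0089
```

>>> {"fn": "step_arm", "kwargs": {
  "deltas": [
    [0,0,0,1.5,0,-0.3,0]
  ]
}}

```text
clock: 9.5
eef_pos: [0.6412, 0.0176, 0.3331]
ee_rot: [-0.009, 0.998, -0.055, 0.004]
contact_force: [0.3, -0.0, -0.9]
width: 0.0091
```

```bash
python3 lift.py -1 .015 2
python3 - <<'E'
from h import *
im=get_image('side');cv2.imwrite('pics/l1.png',cv2.resize(im[50:250,170:340,::-1],None,fx=3,fy=3,interpolation=2))
E
```

```text
9.5 [0.64121303 0.01760017 0.33314557] 0.009067981850777283 [ 0.3 -0.  -0.9] th 1.3725283642686594 r 0.2179329483730076 y 0.0029102434178420317
2
[[0.0, 0.0, 0.0, 3.2, 0.0, -0.4, 0], [0.0, 0.0, 0.0, 3.1, 0.0, -0.4, 0]]
```

View pics/l1.png

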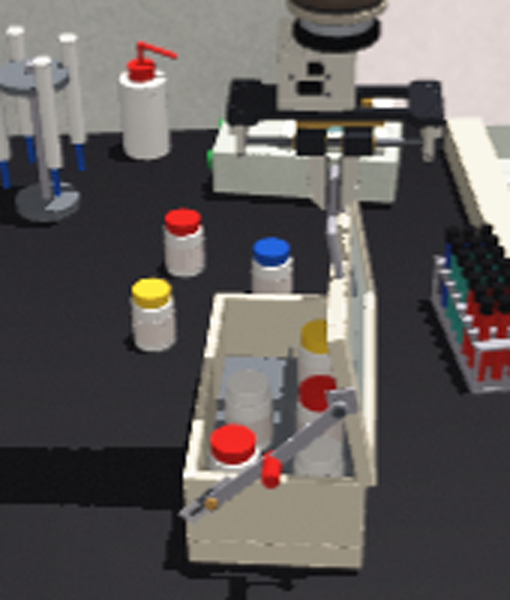

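The stay now looks almost straight, from the foot at (205,505) through the tab at (270,470) to the lid pivot at (340,410). I'll creep on to feel the stop.

>>> {"fn": "step_arm", "kwargs": {
  "deltas": [
    [0,0,0,1,0,-0.1,0]
  ]
}}

```text
clock: 9.68
eef_pos: [0.6417, 0.0175, 0.3333]
ee_rot: [-0.009, 0.998, -0.055, 0.003]
contact_force: [-5.8, 0.6, 2.6]
width: 0.009
```

>>> {"fn": "step_arm", "kwargs": {
  "deltas": [
    [0,0,0,1,0,-0.1,0]
  ]
}}

```text
clock: 9.8
eef_pos: [0.6418, 0.0175, 0.3333]
ee_rot: [-0.009, 0.998, -0.055, 0.002]
contact_force: [-6.2, 0.8, 1.5]
width: 0.0089
```

>>> {"fn": "step_arm", "kwargs": {
  "deltas": [
    [0,0,0,1,0,-0.1,0]
  ]
}}

```text
clock: 9.93
eef_pos: [0.6419, 0.0175, 0.3333]
ee_rot: [-0.009, 0.998, -0.055, 0.001]
contact_force: [-4.9, 1.1, 2.4]
width: 0.0092
```

>>> {"fn": "step_arm", "kwargs": {
  "deltas": [
    [0,0,0,1,0,-0.1,0]
  ]
}}

```text
clock: 10.05
eef_pos: [0.6419, 0.0175, 0.3333]
ee_rot: [-0.01, 0.998, -0.055, 0.0]
contact_force: [-5.8, 0.4, 1.6]
width: 0.0095
```

The stop is firm at x = 0.6418, with about 6 N held steady. I'll release and withdraw upward.

>>> {"fn": "step_arm", "kwargs": {
  "deltas": [
    [0,0,0,-1,0,0,0],
    [0,0,0,-1,0,0,40],
    [0,0,0,0,0,0,40],
    [0,0,0,0,0,0,40],
    [0,0,0,0,0,-30,40],
    [0,0,0,0,0,-50,40],
    [0,0,0,0,0,0,40],
    [0,0,0,0,0,0,40]
  ]
}}

```text
clock: 11.05
eef_pos: [0.6408, 0.0166, 0.4153]
ee_rot: [-0.009, 0.998, -0.055, 0.001]
contact_force: [0.4, -0.7, -0.1]
width: 0.0367
```

Run:
```python
from h import *
s,p,R=pose();print(s['clock'],p,s['qpos'].round(2))
im=get_image('side');cv2.imwrite('pics/l2.png',cv2.resize(im[50:250,170:340,::-1],None,fx=3,fy=3,interpolation=2))
get_image('top')
for c in K:
    get_image(c)
    for n in('tab','foot_pin','cell','jar_blue','bar'):
        r=spot_point(c,n)
        if r: print(c,n,np.round(r[0]['pixel'],1),round(r[0]['confidence'],2))
print('tab pred',[proj(c,T(P0,(-.013,-.186,.160)))[0].round(1) for c in('side','top')])
# red tab blob side
def blob(c,x0,y0,x1,y1,ch):
    im=get_image(c).astype(int);o=[i for i in range(3) if i!=ch]
    b=np.zeros(im.shape[:2],np.uint8);b[y0:y1,x0:x1]=(im[:,:,ch]-np.maximum(im[:,:,o[0]],im[:,:,o[1]])>60)[y0:y1,x0:x1]
    n,l,st,ce=cv2.connectedComponentsWithStats(b)
    return [(st[i].tolist(),ce[i].round(1).tolist()) for i in range(1,n) if st[i,4]>12]
print(blob('side',225,180,300,250,0),blob('top',270,150,330,240,0),blob('top',100,150,150,200,2),blob('side',245,120,275,150,2))
```

```text
11.05 [0.64076626 0.01656213 0.41526594] [-0.44  0.41  0.56  1.25 -0.23  1.54 -0.03]
side tab [256.  207.1] 0.47
side foot_pin [240.6 216.6] 0.46
side cell [254.9 178. ] 0.94
side jar_blue [262.1 150.8] 0.65
side bar [249.3 213.3] 0.69
top tab [313.4 192. ] 0.67
top cell [206.6 194.7] 0.67
top jar_blue [130.6 183.8] 0.67
top bar [128.5 185.2] 0.38
tab pred [array([256.1, 205.5]), array([312.2, 191.3])]
[([270, 180, 9, 7, 54], [274.0, 182.8]), ([240, 191, 21, 19, 238], [249.9, 199.1])] [([304, 187, 15, 9, 107], [311.2, 190.7]), ([270, 194, 13, 17, 193], [275.5, 202.0])] [([116, 174, 15, 15, 184], [122.9, 181.0])] [([254, 129, 13, 9, 85], [260.2, 133.2])]
```

View pics/l2.png

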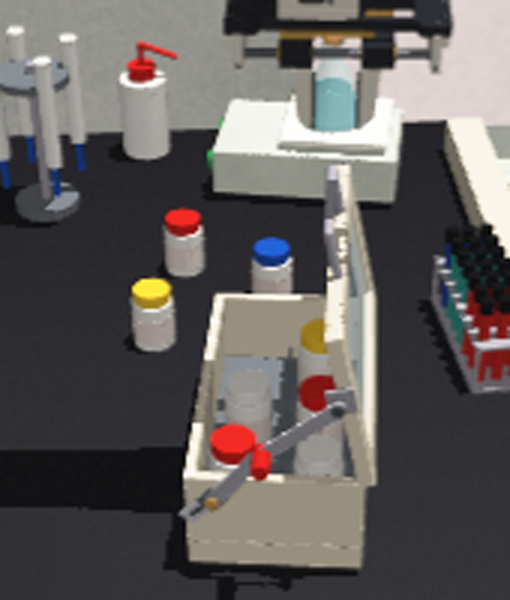

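The stay is locked: its elbow at (260,462) is over centre and the lid holds with the gripper clear. Next I'll locate the blue jar and the tab accurately by fitting cylinders to their blobs.

Run:
```python
from h import *
a=np.linspace(0,2*np.pi,60)
def bb(c,P): q=proj(c,P);return np.r_[q.min(0),q.max(0)]
def cap(x,y): return np.array([[x+.0225*np.cos(t),y+.0225*np.sin(t),z] for t in a for z in(.063,.078)])
ob={'top':np.array([115.5,173.5,130.5,188.5]),'side':np.array([253.5,128.5,266.5,137.5])}
for cams in(['top'],['side'],['top','side']):
    r=least_squares(lambda v:np.concatenate([bb(c,cap(*v))-ob[c] for c in cams]),[.605,.35],diff_step=1e-3);print('jar',cams,r.x.round(4),r.fun.round(1))
# tab cylinder: axis chest y
def tab(v): return T(P0,[[v[0]+.009*np.cos(t),v[1]+y,v[2]+.009*np.sin(t)] for t in a for y in(-.017,.017)])
im=get_image('side').astype(int);b=(im[:,:,0]-np.maximum(im[:,:,1],im[:,:,2])>60);b[:,:251]=0;b[:,270:]=0;b[:194]=0;b[215:]=0
ys,xs=np.nonzero(b);print(xs.min(),xs.max(),ys.min(),ys.max())
so=np.array([xs.min()-.5,xs.max()+.5,ys.max()+.5])
to=np.array([303.5,186.5,318.5,195.5])
def f(v):
    s=bb('side',tab(v));return np.r_[bb('top',tab(v))-to,s[[0,2,3]]-so,(v[1]+.186)*500]
r=least_squares(f,[-.013,-.186,.16],diff_step=1e-3);print('tab',r.x.round(4),r.fun.round(1))
s,p,R=pose();H=np.degrees(P0[2])
J=np.array([.605,.350,0])
e=plan([(np.array([.62,.20,.40]),down(H+45)),(J+[0,0,.17],down(H+90)),(J+[0,0,.10],down(H+90))],100)
```

```text
jar ['top'] [0.6053 0.3547] [-1.1 -0.9  1.1  0.8]
jar ['side'] [0.6046 0.3594] [ 0.5 -0.3 -0.5  0.3]
jar ['top', 'side'] [0.605  0.3553] [-1.3 -0.8  0.9  0.9  0.7  0.2 -0.3  0.9]
251 260 194 209
tab [-0.0142 -0.1838  0.167 ] [ 1.1  0.5  0.3 -0.1  1.5 -1.2  0.1  1.1]
12
[[-0.2, -0.1, -8.9, -8.2, -36.0, 3.8, 100], [-0.2, -0.1, -8.9, -2.5, -36.8, 3.7, 100], [-0.2, -0.1, -8.9, 3.2, -36.8, 3.6, 100], [-0.2, -0.1, -8.9, 8.9, -35.8, 3.4, 100], [-0.2, -0.1, -9.0, 14.4, -34.0, 3.3, 100], [0.0, -0.0, -9.0, 16.2, -25.4, 46.0, 100], [0.0, -0.0, -9.0, 20.0, -22.6, 46.0, 100], [0.0, -0.0, -9.0, 23.3, -19.2, 46.0, 100], [0.0, -0.0, -9.0, 26.0, -15.3, 46.0, 100], [0.0, -0.0, -9.0, 28.0, -11.0, 46.0, 100], [0.0, -0.0, 0.0, 0.0, -0.0, 35.0, 100], [0.0, -0.0, 0.0, 0.0, -0.1, 35.0, 100]]
```

>>> {"fn": "step_arm", "kwargs": {
  "deltas": [
    [0,0,-9,-8,-36,3.5,100],
    [0,0,-9,-2.5,-37,3.5,100],
    [0,0,-9,3,-37,3.5,100],
    [0,0,-9,9,-36,3.5,100],
    [0,0,-9,14.5,-34,3.5,100],
    [0,0,-9,16,-25.5,46,100],
    [0,0,-9,20,-22.5,46,100],
    [0,0,-9,23.5,-19,46,100],
    [0,0,-9,26,-15.5,46,100],
    [0,0,-9,28,-11,40,100]
  ]
}}

```text
clock: 13.25
eef_pos: [0.6014, 0.3611, 0.1783]
ee_rot: [-0.003, 0.73, 0.683, 0.013]
contact_force: [0.4, -0.4, 0.9]
width: 0.0918
```

```bash
cat > go.py <<'E'
from h import *
import sys
# go.py x y z heading tilt grip step
v=[float(a) for a in sys.argv[1:]]
s,p,R=pose();print(s['clock'],p,s['width'],s['contact_force'].round(1))
plan([(np.array(v[:3]),down(np.degrees(P0[2])+v[3],v[4]))],v[5],step=v[6])
E
python3 go.py .605 .355 .135 90 0 100 40
```

```text
13.25 [0.60144881 0.36112965 0.17832085] 0.09175473989677489 [ 0.4 -0.4  0.9]
2
[[0.4, -0.6, 1.5, -3.4, 1.7, 21.6, 100.0], [0.3, -0.7, 1.4, -3.2, 1.9, 21.7, 100.0]]
```

>>> {"fn": "step_arm", "kwargs": {
  "deltas": [
    [0.4,-0.6,1.5,-3,2,21.5,100],
    [0.3,-0.7,1.5,-3,2,21.5,100],
    [0,0,0,0,0,5,100],
    [0,0,0,0,0,0,100]
  ]
}}

```text
clock: 13.75
eef_pos: [0.6044, 0.3555, 0.1256]
ee_rot: [0.0, 0.749, 0.663, -0.002]
contact_force: [-0.2, 0.4, 1.3]
width: 0.0916
```

```bash
python3 go.py .605 .355 .045 90 0 100 40
```

```text
13.75 [0.60436368 0.35552473 0.12564602] 0.09160148670157285 [-0.2  0.4  1.3]
3
[[-0.1, 0.1, -0.1, -0.0, 0.3, 26.9, 100.0], [-0.0, 0.1, -0.1, -0.1, 0.3, 26.9, 100.0], [-0.1, 0.0, -0.0, -0.2, 0.2, 26.8, 100.0]]
```

>>> {"fn": "step_arm", "kwargs": {
  "deltas": [
    [0,0.2,0,0,0.5,27,100],
    [0,0,0,0,0,27,100],
    [0,0,0,0,0,25,100],
    [0,0,0,0,0,0,100],
    [0,0,0,0,0,0,45],
    [0,0,0,0,0,0,30],
    [0,0,0,0,0,0,30],
    [0,0,0,0,0,0,30]
  ],
  "squeeze": 15
}}

```text
clock: 14.75
eef_pos: [0.6126, 0.3562, 0.0573]
ee_rot: [0.001, 0.75, 0.661, 0.008]
contact_force: [0.1, -0.6, -0.0]
width: 0.0567
```

Run:
```python
from h import *
s,p,R=pose();print(s['clock'],p,s['width'],s['contact_force'].round(1))
H=np.degrees(P0[2]);c=T(P0,(-.039,.093,0))[0];print(c)
plan([(p+[0,0,.05],R),(p+[0,0,.17],R),(c+[0,0,.20],down(H+90)),],30,step=45)
```

```text
14.75 [0.61255297 0.35621654 0.05727385] 0.05670581655444905 [ 0.1 -0.6 -0. ]
[0.56762282 0.11691678 0.        ]
11
[[0.0, 0.0, 0.0, 0.3, 0.3, -25.0, 30], [0.0, 0.0, 0.0, 0.2, 0.3, -25.0, 30], [0.0, 0.0, 0.0, 0.5, 0.5, -40.0, 30], [0.0, 0.0, 0.0, 0.4, 0.5, -40.0, 30], [0.0, 0.0, 0.0, 0.5, 0.4, -40.0, 30], [0.1, -0.1, -0.1, -40.6, -2.5, 4.1, 30], [0.1, -0.1, -0.1, -40.5, -2.5, 4.1, 30], [0.1, -0.1, -0.1, -40.5, -2.6, 4.2, 30], [0.1, -0.1, -0.1, -40.5, -2.7, 4.3, 30], [0.1, -0.1, -0.1, -40.5, -2.7, 4.4, 30], [0.2, -0.1, -0.0, -40.6, -2.8, 4.5, 30]]
```

>>> {"fn": "step_arm", "kwargs": {
  "deltas": [
    [0,0,0,0,-7,8,63],
    [0,0,0,0,0,0,63],
    [0,0,0,0,0,0,63]
  ]
}}

```text
clock: 15.12
eef_pos: [0.6048, 0.3574, 0.0485]
ee_rot: [0.001, 0.75, 0.661, 0.008]
contact_force: [0.2, -0.9, 0.3]
width: 0.0576
```

>>> {"fn": "step_arm", "kwargs": {
  "deltas": [
    [0,0,0,0,0,2,63],
    [0,0,0,0,0,0,30],
    [0,0,0,0,0,0,30],
    [0,0,0,0,0,0,30],
    [0,0,0,0,0,0,30]
  ]
}}

```text
clock: 15.75
eef_pos: [0.6049, 0.3572, 0.0463]
ee_rot: [0.001, 0.75, 0.661, 0.008]
contact_force: [0.4, -0.1, -0.9]
width: 0.0499
```

Run:
```python
from h import *
s,p,R=pose();print(s['clock'],p,s['width'],s['contact_force'].round(1))
```

```text
15.75 [0.60489784 0.35723659 0.04628407] 0.04991210686614103 [ 0.4 -0.1 -0.9]
```

Gripped at 49.9 mm, which matches the 50 mm jar. I'll lift it and carry it over the cell.

>>> {"fn": "step_arm", "kwargs": {
  "deltas": [
    [0,0,0,0,0,-20,30],
    [0,0,0,0,0,-35,30],
    [0,0,0,0,0,-40,30],
    [0,0,0,0,0,-40,30],
    [0,0,0,0,0,-25,30],
    [0,0,0,0,0,0,30]
  ]
}}

```text
clock: 16.5
eef_pos: [0.6033, 0.3557, 0.2182]
ee_rot: [0.001, 0.75, 0.661, 0.01]
contact_force: [0.2, 0.2, -1.4]
width: 0.0497
```

```bash
python3 go.py .5676 .117 .20 90 0 30 40
```

```text
16.5 [0.60331573 0.35566947 0.2181616 ] 0.049656710631187824 [ 0.2  0.2 -1.4]
7
[[0.1, -0.1, -0.1, -34.5, -0.8, 2.1, 30.0], [0.1, -0.1, -0.1, -34.5, -0.9, 2.2, 30.0], [0.1, -0.1, -0.1, -34.5, -0.9, 2.3, 30.0], [0.1, -0.1, -0.1, -34.5, -1.0, 2.3, 30.0], [0.1, -0.1, -0.0, -34.5, -1.0, 2.4, 30.0], [0.2, -0.1, -0.1, -34.4, -1.0, 2.4, 30.0], [0.1, -0.2, -0.0, -34.5, -1.1, 2.5, 30.0]]
```

>>> {"fn": "step_arm", "kwargs": {
  "deltas": [
    [0.1,0,0,-30,-1,2,30],
    [0.1,0,0,-36,-1,2,30],
    [0.1,0,0,-36,-1,2,30],
    [0.1,-0.2,0,-36,-1,2,30],
    [0.1,-0.2,0,-36,-1,2,30],
    [0.1,-0.2,0,-34,-1,2,30],
    [0.1,-0.2,0,-25,-1,2,30],
    [0,0,0,0,0,0,30]
  ]
}}

```text
clock: 17.5
eef_pos: [0.5613, 0.117, 0.1949]
ee_rot: [-0.001, 0.75, 0.661, -0.004]
contact_force: [-0.9, 1.0, -1.5]
width: 0.0499
```

```bash
python3 go.py .5676 .117 .15 90 0 30 30
```

```text
17.5 [0.56126825 0.11704399 0.19485777] 0.04990046138401945 [-0.9  1.  -1.5]
2
[[-0.2, 0.2, -0.2, 0.5, 3.3, 22.4, 30.0], [-0.2, 0.1, -0.3, 0.4, 3.2, 22.4, 30.0]]
```

>>> {"fn": "step_arm", "kwargs": {
  "deltas": [
    [-0.2,0.2,-0.2,0.5,6,8,30],
    [-0.2,0,-0.2,0,1,12,30],
    [0,0,0,0,0,12,30],
    [0,0,0,0,0,8,30],
    [0,0,0,0,0,0,30]
  ]
}}

```text
clock: 18.12
eef_pos: [0.5676, 0.1201, 0.1499]
ee_rot: [-0.0, 0.746, 0.666, -0.001]
contact_force: [0.2, 0.0, -1.1]
width: 0.0497
```

```bash
python3 - <<'E'
from h import *
im=get_image('side')[90:250,190:310,::-1];im2=get_image('top')[130:240,160:300,::-1]
cv2.imwrite('pics/j1.png',np.hstack([cv2.resize(im,(375,500),interpolation=2),cv2.resize(im2,(400,314),interpolation=2) if 0 else np.pad(cv2.resize(im2,(400,314),interpolation=2),((0,186),(0,0),(0,0)))]))
E
python3 go.py .5676 .117 .085 90 0 30 30
```

```text
18.225 [0.56817867 0.12010501 0.15086257] 0.049632363240501305 [ 0.6 -0.7 -0.5]
3
[[-0.0, 0.0, 0.1, -1.0, -0.1, 22.0, 30.0], [-0.0, 0.0, 0.0, -1.0, -0.0, 21.9, 30.0], [-0.0, 0.1, 0.1, -1.1, -0.1, 22.0, 30.0]]
```

View pics/j1.png

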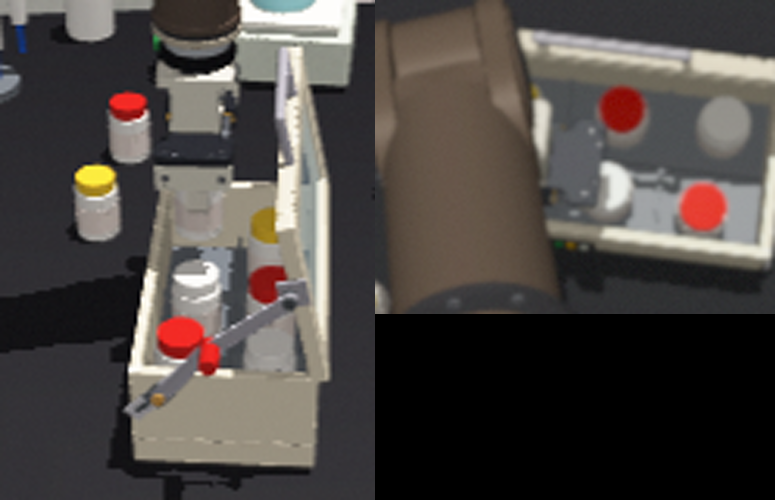

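The jar is held at (195,205) in the left crop, over the empty front-left cell, and the stay is still locked. I'll lower it in stages.

>>> {"fn": "step_arm", "kwargs": {
  "deltas": [
    [0,0,0,-5,-0.5,15,30],
    [0,0,0,0,0,18,30],
    [0,0,0,0,0,15,30],
    [0,0,0,0,0,8,30],
    [0,0,0,0,0,0,30]
  ]
}}

```text
clock: 18.85
eef_pos: [0.5674, 0.1138, 0.0921]
ee_rot: [0.001, 0.746, 0.665, 0.0]
contact_force: [-0.2, 0.6, -1.3]
width: 0.0495
```

```bash
python3 go.py .568 .115 .0843 90 0 30 30
```

```text
18.85 [0.56742985 0.1138119  0.09205317] 0.04952231996886564 [-0.2  0.6 -1.3]
1
[[0.1, 0.0, 0.1, 1.3, 0.4, 7.8, 30.0]]
```

>>> {"fn": "step_arm", "kwargs": {
  "deltas": [
    [0,0,0,0,0,4,30],
    [0,0,0,0,0,2,30]
  ]
}}

```text
clock: 19.1
eef_pos: [0.5681, 0.1139, 0.0865]
ee_rot: [0.001, 0.746, 0.665, 0.001]
contact_force: [-0.4, -0.8, -1.1]
width: 0.0498
```

>>> {"fn": "step_arm", "kwargs": {
  "deltas": [
    [0,0,0,0,0,1.5,30],
    [0,0,0,0,0,0,30]
  ]
}}

```text
clock: 19.35
eef_pos: [0.5684, 0.1141, 0.0853]
ee_rot: [0.001, 0.746, 0.666, 0.001]
contact_force: [0.3, -0.2, -1.4]
width: 0.0497
```

>>> {"fn": "step_arm", "kwargs": {
  "deltas": [
    [0,0,0,0,0,1.5,30],
    [0,0,0,0,0,0,30]
  ]
}}

```text
clock: 19.6
eef_pos: [0.5688, 0.1141, 0.0844]
ee_rot: [0.001, 0.746, 0.665, 0.002]
contact_force: [-0.0, 0.4, -0.8]
width: 0.0496
```

>>> {"fn": "step_arm", "kwargs": {
  "deltas": [
    [0,0,0,0,-0.5,1.5,30],
    [0,0,0,0,0,0,30]
  ]
}}

```text
clock: 19.85
eef_pos: [0.5689, 0.1138, 0.0841]
ee_rot: [0.002, 0.747, 0.665, 0.002]
contact_force: [-0.0, 0.1, -1.0]
width: 0.0495
```

>>> {"fn": "step_arm", "kwargs": {
  "deltas": [
    [0,0,0,0,0,1.5,30],
    [0,0,0,0,0,0,30]
  ]
}}

```text
clock: 20.1
eef_pos: [0.5691, 0.1137, 0.0839]
ee_rot: [0.002, 0.747, 0.665, 0.002]
contact_force: [-0.9, -0.3, -0.9]
width: 0.0495
```

Vertical motion stalled at 0.084 m, where I expected floor contact (0.0843 m). I'll open just enough to release and then rise.

>>> {"fn": "step_arm", "kwargs": {
  "deltas": [
    [0,0,0,0,0,0,62],
    [0,0,0,0,0,0,62],
    [0,0,0,0,0,0,62],
    [0,0,0,0,0,-15,62],
    [0,0,0,0,0,-25,62],
    [0,0,0,0,0,-35,62],
    [0,0,0,0,0,-40,62],
    [0,0,0,0,0,0,62]
  ]
}}

```text
clock: 21.1
eef_pos: [0.5688, 0.1137, 0.2056]
ee_rot: [0.002, 0.747, 0.665, 0.003]
contact_force: [-0.8, 0.0, -0.5]
width: 0.0571
```

Run:
```python
from h import *
s,p,R=pose();print(s['clock'],p,s['width'],s['qpos'].round(2))
for c in K:
    get_image(c);
    for n in('jar_blue','tab','foot_pin','stay_upper'):
        r=spot_point(c,n);print(c,n,[(np.round(q['pixel'],1),round(q['confidence'],2)) for q in r[:1]])
print('jar exp',[proj(c,T(P0,(-.039,.09,.038)))[0].round(1) for c in K])
```

```text
21.1 [0.56879231 0.11374116 0.20563826] 0.05705122381097623 [-0.41  0.38  0.16  1.74 -0.07  1.02  1.23]
side jar_blue [(array([253.9, 178.9]), 0.48)]
side tab []
side foot_pin [(array([241.7, 217.1]), 0.35)]
side stay_upper [(array([248.6, 214.4]), 0.41)]
top jar_blue []
top tab [(array([310.2, 192.4]), 0.44)]
top foot_pin [(array([245. , 186.3]), 0.62)]
top stay_upper []
jar exp [array([253.7, 179.5]), array([209.3, 196. ])]
```

The jar's origin shows at (253.9,178.9) against (253.7,179.5) expected, so it stands in the cell. Next is the tab: fingers closed, tool tilted about 40°, approaching from the front.

```bash
cat >> h.py <<'E'
TAB=np.array([-.0142,-.190,.165]);DP=np.array([.7071,0,-.7071])
def tilt(a): return down(np.degrees(P0[2])+90)*Rt.from_euler('x',-a,degrees=True)
def tabpos(k): return T(P0,TAB+k*DP)[0]
E
python3 - <<'E'
from h import *
plan([(T(P0,(-.08,.0,.26))[0],tilt(20)),(tabpos(-.060),tilt(40))],0,step=45)
E
```

```text
8
[[-6.7, 0.0, 0.0, -29.8, -13.5, -19.7, 0], [-6.6, 0.0, 0.1, -29.7, -11.1, -21.1, 0], [-6.7, 0.1, 0.0, -29.8, -8.5, -22.3, 0], [-4.0, -0.0, 0.0, -38.0, 0.8, 11.5, 0], [-4.0, -0.0, 0.0, -38.0, -0.0, 11.5, 0], [-4.0, -0.0, 0.0, -38.0, -0.9, 11.4, 0], [-4.0, -0.0, 0.0, -38.0, -1.6, 11.4, 0], [-4.0, -0.0, 0.0, -38.0, -2.4, 11.2, 0]]
```

>>> {"fn": "step_arm", "kwargs": {
  "deltas": [
    [-6.5,0,0,-30,-13.5,-20,0],
    [-6.5,0,0,-30,-11,-21,0],
    [-6.5,0,0,-30,-8.5,-22,0],
    [-4,0,0,-38,1,10,0],
    [-4,0,0,-38,0,10,0],
    [-4,0,0,-38,-1,10,0],
    [0,0,0,0,0,0,0]
  ]
}}

```text
clock: 22.48
eef_pos: [0.5138, -0.0907, 0.2319]
ee_rot: [0.209, 0.716, 0.639, 0.185]
contact_force: [-0.3, 1.0, 0.5]
width: 0.0004
```

```bash
cat > tab.py <<'E'
from h import *
import sys
k=float(sys.argv[1]);step=float(sys.argv[2])
s,p,R=pose();c=T([0,0,-P0[2]],p-[P0[0],P0[1],0])[0]
print(s['clock'],'chest',c.round(4),'k',((c-TAB)@DP).round(4),'tiltdir',T([0,0,-P0[2]],R.apply([0,0,1]))[0].round(3),s['contact_force'].round(1),s['qpos'].round(2))
plan([(tabpos(k),tilt(40))],0,step=step)
E
python3 tab.py -.06 40
```

```text
22.475 chest [-0.0682 -0.1195  0.2319] k -0.0855 tiltdir [ 0.537  0.    -0.844] [-0.3  1.   0.5] [-0.3  -0.    0.35  2.32  0.14  0.26  1.39]
2
[[-3.8, -0.0, 0.1, -35.2, -1.8, 13.4, 0], [-3.8, -0.0, 0.1, -35.3, -2.7, 13.3, 0]]
```

```bash
sed -i 's/tilt(40)/tilt(33)/' tab.py; python3 tab.py -.045 40
```

```text
22.475 chest [-0.0682 -0.1195  0.2319] k -0.0855 tiltdir [ 0.537  0.    -0.844] [-0.3  1.   0.5] [-0.3  -0.    0.35  2.32  0.14  0.26  1.39]
3
[[-0.2, -0.0, 0.1, -23.5, -0.1, 13.8, 0], [-0.2, -0.0, 0.1, -23.5, -0.2, 13.9, 0], [-0.2, -0.0, 0.0, -23.5, -0.1, 13.8, 0]]
```

>>> {"fn": "step_arm", "kwargs": {
  "deltas": [
    [0,0,0,-23.5,-6,5,0],
    [0,0,0,-23.5,-4,8,0],
    [0,0,0,-23.5,2,12,0],
    [0,0,0,0,3,8,0],
    [0,0,0,0,0,0,0]
  ]
}}

```text
clock: 23.1
eef_pos: [0.521, -0.1521, 0.2045]
ee_rot: [0.207, 0.715, 0.641, 0.187]
contact_force: [0.0, -0.6, -0.4]
width: 0.0004
```

```bash
python3 tab.py -.025 20;  python3 - <<'E'
from h import *
im=get_image('side')[130:250,200:330,::-1];im2=get_image('top')[140:240,250:350,::-1]
cv2.imwrite('pics/t1.png',np.hstack([cv2.resize(im,(390,360),interpolation=2),cv2.resize(im2,(360,360),interpolation=2)]))
E
```

```text
23.1 chest [-0.0539 -0.1796  0.2045] k -0.056 tiltdir [ 0.535  0.007 -0.845] [ 0.  -0.6 -0.4] [-0.09  0.1   0.35  2.31 -0.57  0.21  2.24]
2
[[-0.3, -0.2, 0.2, -5.3, 3.4, 15.1, 0], [-0.4, -0.2, 0.2, -5.3, 3.4, 15.1, 0]]
```

View pics/t1.png

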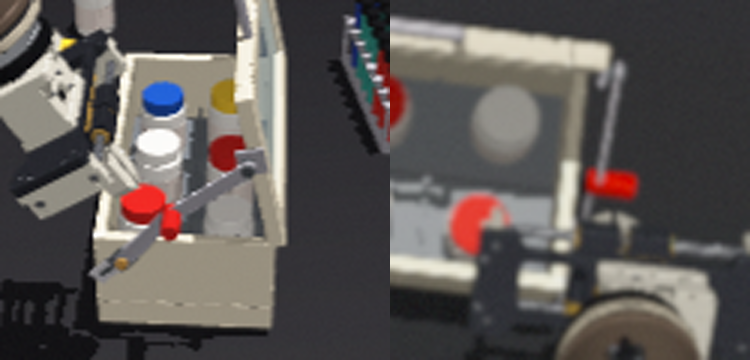

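The blue jar stands in its cell at (160,100), the fingertips are at (130,190) just in front of the tab at (170,222), and in the top crop they line up with it. The wrist is near its limit, so I'll ease the tilt a little and approach.

```bash
sed -i 's/tilt(33)/tilt(29)/' tab.py; python3 tab.py -.025 12
```

```text
23.2 chest [-0.0542 -0.1797  0.2048] k -0.0565 tiltdir [ 0.535  0.007 -0.845] [0.2 1.  0. ] [-0.09  0.1   0.35  2.31 -0.57  0.21  2.24]
3
[[1.1, -0.1, 0.1, -3.5, 2.3, 10.2, 0], [1.1, -0.1, 0.1, -3.5, 2.5, 10.2, 0], [1.2, -0.2, 0.2, -3.5, 2.7, 10.1, 0]]
```

>>> {"fn": "step_arm", "kwargs": {
  "deltas": [
    [1.2,0,0,-3.5,2.5,10,0],
    [1.2,0,0,-3.5,2.5,10,0],
    [1.2,0,0,-3.5,2.5,8,0],
    [0,0,0,0,0,0,0]
  ]
}}

```text
clock: 23.7
eef_pos: [0.5427, -0.1644, 0.184]
ee_rot: [0.183, 0.721, 0.648, 0.166]
contact_force: [-0.0, -0.1, 0.1]
width: 0.0005
```

```bash
python3 tab.py 0 3
```

```text
23.7 chest [-0.0309 -0.1893  0.184 ] k -0.0253 tiltdir [ 0.478  0.008 -0.878] [-0.  -0.1  0.1] [-0.07  0.19  0.36  2.23 -0.58  0.28  2.26]
9
[[-0.0, -0.0, 0.1, -0.1, 0.6, 2.7, 0], [-0.1, -0.1, 0.1, -0.1, 0.6, 2.7, 0], [-0.0, -0.0, 0.0, -0.1, 0.6, 2.8, 0], [-0.1, -0.1, 0.1, -0.1, 0.6, 2.7, 0], [-0.0, -0.0, 0.0, -0.1, 0.6, 2.8, 0], [-0.1, -0.1, 0.1, -0.1, 0.6, 2.7, 0], [-0.0, -0.0, 0.0, -0.1, 0.7, 2.8, 0], [-0.1, -0.1, 0.1, -0.1, 0.6, 2.7, 0], [-0.0, -0.0, 0.0, -0.0, 0.7, 2.8, 0]]
```

>>> {"fn": "step_arm", "kwargs": {
  "deltas": [
    [0,0,0,0,0.7,2.8,0],
    [0,0,0,0,0.7,2.8,0],
    [0,0,0,0,0.7,2.8,0]
  ]
}}

```text
clock: 24.08
eef_pos: [0.5484, -0.1649, 0.1771]
ee_rot: [0.183, 0.721, 0.648, 0.166]
contact_force: [0.1, -0.3, 0.4]
width: 0.0003
```

>>> {"fn": "step_arm", "kwargs": {
  "deltas": [
    [0,0,0,0,0.7,2.8,0],
    [0,0,0,0,0.7,2.8,0]
  ]
}}

```text
clock: 24.32
eef_pos: [0.553, -0.1654, 0.1733]
ee_rot: [0.183, 0.72, 0.648, 0.166]
contact_force: [-1.1, 1.3, 4.1]
width: 0.0005
```

>>> {"fn": "step_arm", "kwargs": {
  "deltas": [
    [0,0,0,0,0.7,2.8,0],
    [0,0,0,0,0.7,2.8,0]
  ]
}}

```text
clock: 24.58
eef_pos: [0.5578, -0.166, 0.1694]
ee_rot: [0.184, 0.72, 0.648, 0.167]
contact_force: [0.1, -0.1, 1.3]
width: 0.0007
```

```bash
python3 tab.py 0 3
```

```text
24.575 chest [-0.0158 -0.1891  0.1694] k -0.0042 tiltdir [ 0.481  0.007 -0.877] [ 0.1 -0.1  1.3] [-0.01  0.24  0.3   2.22 -0.65  0.24  2.32]
2
[[-0.1, -0.2, 0.3, -0.5, -0.4, 2.3, 0], [-0.2, -0.2, 0.2, -0.4, -0.3, 2.3, 0]]
```

>>> {"fn": "step_arm", "kwargs": {
  "deltas": [
    [0,0,0,0,0.2,3,0],
    [0,0,0,0,0.6,3,0]
  ]
}}

```text
clock: 24.82
eef_pos: [0.5615, -0.1665, 0.1641]
ee_rot: [0.184, 0.72, 0.648, 0.167]
contact_force: [0.3, 0.3, 2.8]
width: 0.0006
```

>>> {"fn": "step_arm", "kwargs": {
  "deltas": [
    [0,0,0,0,0.5,3,0],
    [0,0,0,0,0.5,3,0]
  ]
}}

```text
clock: 25.08
eef_pos: [0.5659, -0.167, 0.1593]
ee_rot: [0.184, 0.72, 0.648, 0.167]
contact_force: [0.6, -0.3, 3.9]
width: 0.0001
```

>>> {"fn": "step_arm", "kwargs": {
  "deltas": [
    [0,0,0,0,0.5,3,0],
    [0,0,0,0,0.5,3,0]
  ]
}}

```text
clock: 25.32
eef_pos: [0.5701, -0.1676, 0.1543]
ee_rot: [0.184, 0.72, 0.648, 0.167]
contact_force: [-0.4, 1.3, 4.0]
width: 0.0006
```

```bash
python3 tab.py .024 3
python3 - <<'E'
from h import *
im=get_image('side')[130:250,200:330,::-1]
cv2.imwrite('pics/t2.png',cv2.resize(im,(520,480),interpolation=2))
E
```

```text
25.325 chest [-0.0034 -0.1892  0.1543] k 0.0152 tiltdir [ 0.482  0.007 -0.876] [-0.4  1.3  4. ] [ 0.04  0.28  0.23  2.21 -0.7   0.21  2.37]
3
[[-0.1, -0.1, 0.2, -0.3, 0.8, 2.8, 0], [-0.1, -0.2, 0.2, -0.3, 0.8, 2.8, 0], [-0.0, -0.1, 0.1, -0.2, 0.7, 2.9, 0]]
```

View pics/t2.png

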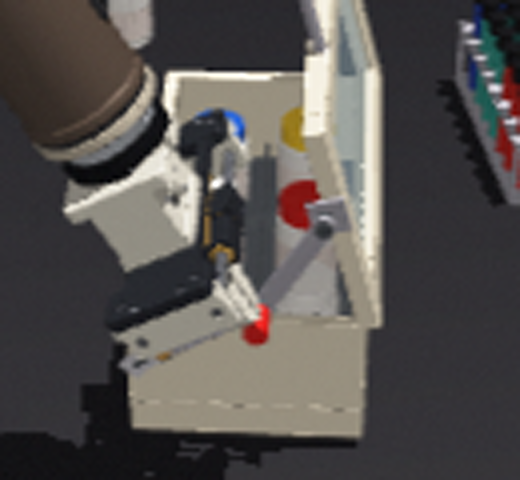

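The elbow is now past straight on the folding side (foot (135,365), tab (255,322), lid pivot (325,225)), with about 30 mm pushed. I'll push about 7 mm more and then back off.

>>> {"fn": "step_arm", "kwargs": {
  "deltas": [
    [0,0,0,0,0.5,2.8,0],
    [0,0,0,0,0.5,2.8,0]
  ]
}}

```text
clock: 25.62
eef_pos: [0.5736, -0.168, 0.1493]
ee_rot: [0.184, 0.72, 0.648, 0.167]
contact_force: [-0.7, -0.3, 3.3]
width: 0.0004
```

>>> {"fn": "step_arm", "kwargs": {
  "deltas": [
    [0,0,0,0,0.5,2,0],
    [0,0,0,0,0,0,0]
  ]
}}

```text
clock: 25.88
eef_pos: [0.5749, -0.1681, 0.1473]
ee_rot: [0.184, 0.72, 0.648, 0.167]
contact_force: [-0.4, -0.3, 2.5]
width: 0.0004
```

```bash
python3 tab.py -.03 25
```

```text
25.875 chest [ 0.0015 -0.1893  0.1473] k 0.0236 tiltdir [ 0.48   0.007 -0.877] [-0.4 -0.3  2.5] [ 0.06  0.3   0.21  2.2  -0.72  0.2   2.39]
3
[[-0.1, -0.1, 0.2, -0.1, -4.6, -17.3, 0], [-0.1, -0.2, 0.2, -0.1, -4.5, -17.3, 0], [-0.1, -0.1, 0.1, -0.2, -4.5, -17.3, 0]]
```

>>> {"fn": "step_arm", "kwargs": {
  "deltas": [
    [0,0,0,0,0,-5,0],
    [0,0,0,0,-2,-15,0],
    [0,0,0,0,-5,-20,0],
    [0,0,0,0,-5,-30,0],
    [0,0,0,0,-10,-30,0],
    [0,0,0,0,-15,-30,0]
  ]
}}

```text
clock: 26.62
eef_pos: [0.4752, -0.1573, 0.2429]
ee_rot: [0.18, 0.722, 0.648, 0.164]
contact_force: [0.0, 0.6, 0.0]
width: 0.0002
```

Run:
```python
from h import *
s,p,R=pose();print(s['clock'],p,s['qpos'].round(2),T([0,0,-P0[2]],p-[P0[0],P0[1],0])[0])
get_image('side')
for c in K:
    get_image(c)
    for n in('tab','bar','foot_pin','stay_upper'):
        r=spot_point(c,n);print(c,n,[(np.round(q['pixel'],1),round(q['confidence'],2)) for q in r[:2]])
for th in(1.0,1.1,1.2,1.25,1.3,1.35):
    print(th,[proj(c,bar(th))[0].round(1) for c in K],[proj(c,T(P0,HINGE+[-.1*np.cos(th),-.17,.1*np.sin(th)]))[0].round(1) for c in K])
im=get_image('side')[60:250,180:340,::-1];im2=get_image('top')[120:240,160:340,::-1]
a=cv2.resize(im,None,fx=2.5,fy=2.5,interpolation=2);b=cv2.resize(im2,None,fx=2.2,fy=2.2,interpolation=2)
cv2.imwrite('pics/u1.png',np.hstack([a,np.pad(b,((0,a.shape[0]-b.shape[0]),(0,0),(0,0)))]));print(a.shape,b.shape)
```

```text
26.625 [ 0.47522822 -0.15725029  0.24294036] [-0.29 -0.05  0.56  2.28 -0.14  0.42  1.85] [-0.09875852 -0.1900782   0.24294036]
side tab [(array([265.1, 212. ]), 0.63)]
side bar [(array([270.8, 118.9]), 0.91), (array([252.8, 194.3]), 0.49)]
side foot_pin [(array([269.9, 117.4]), 0.5), (array([273.4, 197.1]), 0.47)]
side stay_upper []
top tab [(array([313. , 184.9]), 0.49)]
top bar [(array([240.5, 154.5]), 0.82), (array([157.2, 234.4]), 0.73)]
top foot_pin []
top stay_upper []
1.0 [array([254.3, 124.3]), array([238.8, 178.8])] [array([270.2, 189.5]), array([309.4, 173.2])]
1.1 [array([260.9, 121.4]), array([239.7, 170. ])] [array([273.5, 188.1]), array([310. , 169.5])]
1.2 [array([267.9, 119.2]), array([240.6, 160.9])] [array([277., 187.]), array([310.5, 165.6])]
1.25 [array([271.5, 118.3]), array([241.1, 156.3])] [array([278.7, 186.6]), array([310.8, 163.6])]
1.3 [array([275.2, 117.5]), array([241.6, 151.6])] [array([280.5, 186.2]), array([311. , 161.7])]
1.35 [array([279. , 116.9]), array([242.1, 147. ])] [array([282.4, 185.9]), array([311.2, 159.7])]
(475, 400, 3) (264, 396, 3)
```

View pics/u1.png

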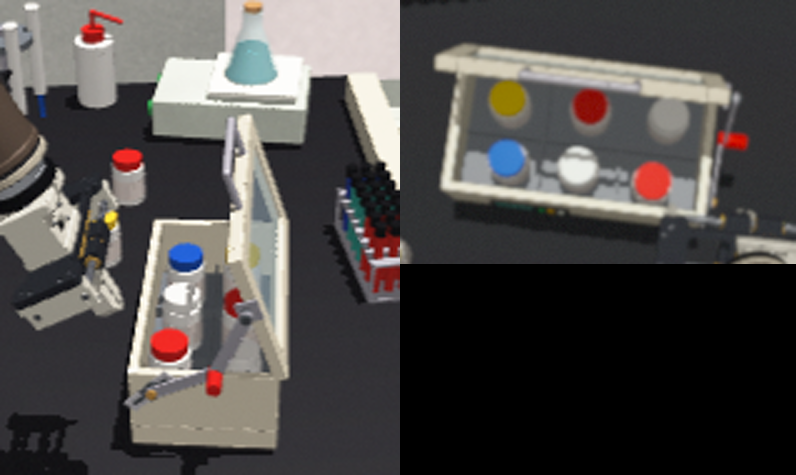

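The stay is broken with the lid still up: elbow folded at (213,382), bar matching a lid angle of about 1.25 rad, and all jars standing. Now I'll re-grip the bar from above.

Run:
```python
from h import *
H=np.degrees(P0[2]);b=bar(1.25);print(b)
plan([(np.array([.50,-.09,.36]),down(H+45)),(b+[0,0,.08],down(H))],40,step=45)
```

```text
[0.61634038 0.01755049 0.32481246]
11
[[4.4, -1.9, 7.4, 11.7, 11.6, -16.0, 40], [4.4, -1.9, 7.4, 12.5, 8.8, -17.2, 40], [4.4, -1.9, 7.5, 12.8, 5.8, -18.1, 40], [4.5, -1.9, 7.4, 12.7, 2.7, -18.9, 40], [4.4, -1.9, 7.5, 12.3, -0.4, -19.4, 40], [4.5, -1.9, 7.4, 11.3, -3.5, -19.6, 40], [-0.0, 0.0, 9.0, 31.6, -2.5, -9.0, 40], [-0.0, 0.0, 9.0, 30.8, -7.4, -9.0, 40], [-0.0, 0.0, 9.0, 29.3, -12.1, -9.0, 40], [-0.0, 0.0, 9.0, 27.1, -16.5, -8.9, 40], [-0.0, 0.0, 9.0, 24.1, -20.5, -9.0, 40]]
```

>>> {"fn": "step_arm", "kwargs": {
  "deltas": [
    [4.5,-2,7.5,11.5,11.5,-18,40],
    [4.5,-2,7.5,12.5,9,-18,40],
    [4.5,-2,7.5,13,6,-18,40],
    [4.5,-2,7.5,12.5,3,-19,40],
    [4.5,-2,7.5,12.5,0,-20,40],
    [4.5,-2,7.5,11.5,-3.5,-20,40],
    [0,0,8,15,0,-20,40],
    [0,0,0,0,0,-5,40]
  ]
}}

```text
clock: 28.28
eef_pos: [0.5104, -0.0787, 0.3847]
ee_rot: [-0.001, 0.966, 0.259, -0.008]
contact_force: [0.2, -0.2, -0.3]
width: 0.037
```

```bash
python3 go.py .6163 .0176 .415 0 0 40 35
```

```text
28.275 [ 0.51036185 -0.07871282  0.38470109] 0.037044905382379506 [ 0.2 -0.2 -0.3]
5
[[-0.0, 0.2, 7.3, 27.9, -6.1, -6.4, 40.0], [-0.0, 0.2, 7.4, 26.9, -9.6, -6.4, 40.0], [-0.0, 0.2, 7.3, 25.5, -13.0, -6.3, 40.0], [-0.0, 0.2, 7.4, 23.6, -16.1, -6.2, 40.0], [-0.0, 0.2, 7.3, 21.4, -19.1, -6.0, 40.0]]
```

>>> {"fn": "step_arm", "kwargs": {
  "deltas": [
    [0,0.2,7.5,28,-6,-8,40],
    [0,0.2,7.5,27,-9.5,-8,40],
    [0,0.2,7.5,25.5,-13,-6,40],
    [0,0.2,7.5,23.5,-16,-6,40],
    [0,0.2,7.5,21.5,-19,-6,40],
    [0,0,0,0,0,0,40]
  ]
}}

```text
clock: 29.02
eef_pos: [0.6165, 0.0147, 0.4142]
ee_rot: [0.0, 0.998, -0.067, -0.002]
contact_force: [0.0, -0.3, -1.2]
width: 0.0363
```

```bash
python3 - <<'E'
from h import *
for c in K: get_image(c)
r=spot_point('side','bar');print([(np.round(q['pixel'],1),round(q['confidence'],2)) for q in r[:2]])
E
python3 go.py .6163 .0176 .365 0 0 40 25
```

```text
[(array([271.3, 118.1]), 0.63)]
29.175 [0.61518138 0.01194492 0.41510795] 0.03654852122993437 [-0.4 -0.4  0.8]
3
[[0.0, 0.1, -0.4, 0.2, -1.9, 16.7, 40.0], [0.0, 0.0, -0.4, 0.1, -2.0, 16.7, 40.0], [0.1, 0.1, -0.3, 0.2, -1.9, 16.7, 40.0]]
```

>>> {"fn": "step_arm", "kwargs": {
  "deltas": [
    [0,0,-0.4,0,-2,17,40],
    [0,0,-0.4,0,-2,17,40],
    [0,0,-0.4,0,-2,15,40],
    [0,0,0,0,0,0,40]
  ]
}}

```text
clock: 29.68
eef_pos: [0.6131, 0.0133, 0.3653]
ee_rot: [0.0, 0.998, -0.057, -0.001]
contact_force: [0.5, -0.7, 0.1]
width: 0.0368
```

```bash
python3 go.py .6163 .0176 .319 0 0 40 18;python3 - <<'E'
from h import *
im=get_image('side')[60:200,210:340,::-1]
cv2.imwrite('pics/b1.png',cv2.resize(im,None,fx=4,fy=4,interpolation=2))
E
```

```text
29.675 [0.61313858 0.01329548 0.36533945] 0.036786692245403416 [ 0.5 -0.7  0.1]
3
[[0.0, 0.1, 0.1, 0.9, -1.6, 15.4, 40.0], [0.0, 0.0, 0.1, 0.9, -1.5, 15.5, 40.0], [0.0, 0.1, 0.0, 0.9, -1.6, 15.4, 40.0]]
```

View pics/b1.png

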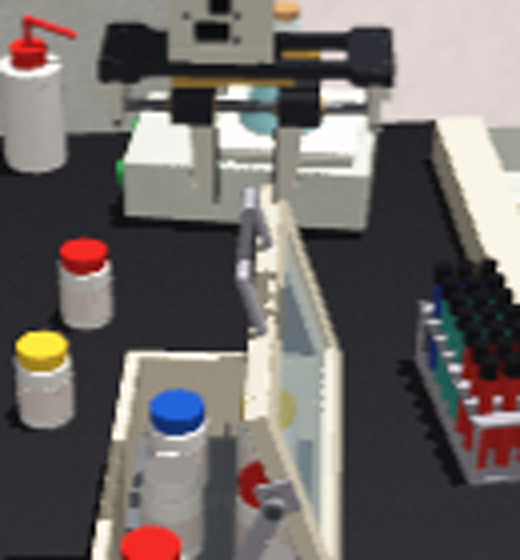

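The fingers at x≈205 and x≈285 straddle the bar at about (246,235). I'll descend and grip.

>>> {"fn": "step_arm", "kwargs": {
  "deltas": [
    [0,0,0,1,-1.5,15.5,40],
    [0,0,0,1,-1.5,15.5,40],
    [0,0,0,1,-1.5,15.5,40],
    [0,0,0,0,0,2,40]
  ]
}}

```text
clock: 30.22
eef_pos: [0.6174, 0.0172, 0.3149]
ee_rot: [0.0, 0.998, -0.057, -0.0]
contact_force: [-0.6, 0.4, 0.3]
width: 0.0366
```

```bash
python3 go.py .6163 .0176 .319 0 0 40 18
```

```text
30.225 [0.6173927  0.01722863 0.31488284] 0.03660925401254453 [-0.6  0.4  0.3]
1
[[0.0, 0.0, 0.2, -1.1, -0.2, -4.1, 40.0]]
```

>>> {"fn": "step_arm", "kwargs": {
  "deltas": [
    [0,0,0,0,0,0,20],
    [0,0,0,0,0,0,0],
    [0,0,0,0,0,0,0],
    [0,0,0,0,0,0,0],
    [0,0,0,0,0,0,0]
  ],
  "squeeze": 20
}}

```text
clock: 30.85
eef_pos: [0.6175, 0.0172, 0.3155]
ee_rot: [0.0, 0.998, -0.057, -0.0]
contact_force: [0.0, 1.0, -2.6]
width: 0.0093
```

```bash
cat > lower.py <<'E'
from h import *
import sys
back=float(sys.argv[1]);tgt=float(sys.argv[2]);n=int(sys.argv[3])
s,p,R=pose();g=p-R.apply([0,0,back]);c=T([0,0,-P0[2]],(g-[P0[0],P0[1],0]))[0]-HINGE
th=np.arctan2(c[2],-c[0])-np.arctan2(.01,.2125)
print(s['clock'],p,s['width'],s['contact_force'].round(1),'th',th.round(4),'r',np.hypot(c[0],c[2]).round(4))
plan([(p-bar(th)+bar(th+(tgt-th)*(i+1)/n),R) for i in range(n)],0)
E
python3 lower.py .010 .85 6
```

```text
30.85 [0.61747096 0.01716033 0.31553815] 0.009318758917575313 [ 0.   1.  -2.6] th 1.2562 r 0.2131
6
[[0.0, 0.0, 0.0, -13.7, -0.0, 4.3, 0], [0.0, 0.0, 0.0, -13.5, -0.1, 5.2, 0], [0.0, 0.0, 0.0, -13.0, -0.0, 6.1, 0], [0.0, 0.0, 0.0, -12.6, -0.1, 6.9, 0], [0.0, 0.0, 0.0, -12.1, -0.0, 7.8, 0], [0.0, 0.0, 0.0, -11.6, -0.1, 8.6, 0]]
```

The bar is gripped at 9.3 mm. I'll lower it along the arc.

>>> {"fn": "step_arm", "kwargs": {
  "deltas": [
    [0,0,0,-8,0,2.5,0],
    [0,0,0,-13,0,4.5,0],
    [0,0,0,-13,0,5.5,0]
  ]
}}

```text
clock: 31.22
eef_pos: [0.585, 0.0213, 0.3041]
ee_rot: [-0.0, 0.998, -0.057, 0.003]
contact_force: [2.1, 0.7, 0.8]
width: 0.0092
```

```bash
python3 lower.py .010 .5 8
```

```text
31.225 [0.5849744  0.02131839 0.30409038] 0.009157937336074028 [2.1 0.7 0.8] th 1.0931 r 0.2136
8
[[0.0, 0.0, 0.0, -14.1, -0.0, 7.0, 0], [0.0, 0.0, 0.0, -13.6, -0.1, 8.1, 0], [0.0, 0.0, 0.0, -12.9, -0.0, 9.0, 0], [0.0, 0.0, 0.0, -12.2, -0.0, 9.9, 0], [0.0, 0.0, 0.0, -11.5, -0.1, 10.9, 0], [0.0, 0.0, 0.0, -10.6, 0.0, 11.6, 0], [0.0, 0.0, 0.0, -9.7, -0.0, 12.5, 0], [0.0, 0.0, 0.0, -8.8, -0.0, 13.1, 0]]
```

>>> {"fn": "step_arm", "kwargs": {
  "deltas": [
    [0,0,0,-14,0,7,0],
    [0,0,0,-13.5,0,8,0],
    [0,0,0,-13,0,9,0],
    [0,0,0,-12,0,10,0],
    [0,0,0,-11.5,0,11,0]
  ]
}}

```text
clock: 31.85
eef_pos: [0.5209, 0.0296, 0.2593]
ee_rot: [-0.002, 0.998, -0.056, 0.008]
contact_force: [3.6, 0.0, -2.3]
width: 0.0092
```

```bash
python3 lower.py .010 .2 8
```

```text
31.85 [0.52086617 0.02958969 0.25929035] 0.009211218820797718 [ 3.6  0.  -2.3] th 0.7232 r 0.2144
8
[[0.0, 0.0, 0.0, -9.5, 0.0, 10.1, 0], [0.0, 0.0, 0.0, -8.8, 0.0, 10.8, 0], [0.0, 0.0, 0.0, -8.2, 0.0, 11.3, 0], [0.0, 0.0, 0.0, -7.3, 0.1, 11.8, 0], [0.0, 0.0, 0.0, -6.6, -0.0, 12.3, 0], [0.0, 0.0, 0.0, -5.7, 0.0, 12.6, 0], [0.0, 0.0, 0.0, -4.9, 0.1, 13.0, 0], [0.0, 0.0, 0.0, -4.1, -0.0, 13.4, 0]]
```

>>> {"fn": "step_arm", "kwargs": {
  "deltas": [
    [0,0,0,-9.5,0,10,0],
    [0,0,0,-9,0,11,0],
    [0,0,0,-8,0,11.5,0],
    [0,0,0,-7.5,0,12,0],
    [0,0,0,-6.5,0,12.5,0],
    [0,0,0,-4.5,0,10,0]
  ]
}}

```text
clock: 32.6
eef_pos: [0.4754, 0.0354, 0.1879]
ee_rot: [-0.002, 0.998, -0.056, 0.01]
contact_force: [3.7, 0.6, -2.1]
width: 0.0091
```

```bash
python3 lower.py .010 .03 8
```

```text
32.6 [0.47538157 0.03542126 0.18792416] 0.009148764397662853 [ 3.7  0.6 -2.1] th 0.3249 r 0.2144
8
[[0.0, 0.0, 0.0, -2.9, 0.0, 7.3, 0], [0.0, 0.0, 0.0, -2.5, 0.1, 7.4, 0], [0.0, 0.0, 0.0, -2.3, -0.0, 7.5, 0], [0.0, 0.0, 0.0, -2.1, 0.0, 7.6, 0], [0.0, 0.0, 0.0, -1.7, 0.1, 7.6, 0], [0.0, 0.0, 0.0, -1.5, -0.0, 7.7, 0], [0.0, 0.0, 0.0, -1.2, 0.0, 7.8, 0], [0.0, 0.0, 0.0, -0.9, 0.1, 7.8, 0]]
```

>>> {"fn": "step_arm", "kwargs": {
  "deltas": [
    [0,0,0,-3,0,7.5,0],
    [0,0,0,-2.5,0,7.5,0],
    [0,0,0,-2,0,7.5,0],
    [0,0,0,-2,0,7.5,0],
    [0,0,0,-1.5,0,7.5,0],
    [0,0,0,-1,0,7.5,0]
  ]
}}

```text
clock: 33.35
eef_pos: [0.4635, 0.0369, 0.1394]
ee_rot: [-0.002, 0.998, -0.056, 0.009]
contact_force: [-0.3, 1.2, -0.3]
width: 0.0094
```

```bash
python3 lower.py .010 .0 6
```

```text
33.35 [0.46349425 0.03693949 0.13944449] 0.00935245412535787 [-0.3  1.2 -0.3] th 0.0911 r 0.2138
6
[[0.0, 0.0, 0.0, -0.5, 0.0, 3.2, 0], [0.0, 0.0, 0.0, -0.4, 0.0, 3.2, 0], [0.0, 0.0, 0.0, -0.4, 0.0, 3.2, 0], [0.0, 0.0, 0.0, -0.3, 0.1, 3.2, 0], [0.0, 0.0, 0.0, -0.3, -0.0, 3.2, 0], [0.0, 0.0, 0.0, -0.2, -0.0, 3.3, 0]]
```

>>> {"fn": "step_arm", "kwargs": {
  "deltas": [
    [0,0,0,-0.5,0,4,0],
    [0,0,0,-0.5,0,4,0],
    [0,0,0,-0.4,0,4,0]
  ]
}}

```text
clock: 33.72
eef_pos: [0.4623, 0.0371, 0.1264]
ee_rot: [-0.002, 0.998, -0.056, 0.009]
contact_force: [1.1, 0.2, -0.5]
width: 0.0092
```

>>> {"fn": "step_arm", "kwargs": {
  "deltas": [
    [0,0,0,-0.3,0,3,0],
    [0,0,0,-0.2,0,3,0]
  ]
}}

```text
clock: 33.98
eef_pos: [0.4624, 0.0373, 0.1219]
ee_rot: [-0.003, 0.998, -0.056, 0.01]
contact_force: [-8.2, 0.4, 25.8]
width: 0.0091
```

>>> {"fn": "step_arm", "kwargs": {
  "deltas": [
    [0,0,0,0,0,3,0],
    [0,0,0,0,0,3,0]
  ]
}}

```text
clock: 34.22
eef_pos: [0.4625, 0.0375, 0.1185]
ee_rot: [-0.004, 0.998, -0.057, 0.01]
contact_force: [-6.9, 0.3, 27.5]
width: 0.0091
```

The lid has met the rim: 26 N upward at z≈0.122, after which the fingers only slid down on the bar. I'll release and withdraw.

>>> {"fn": "step_arm", "kwargs": {
  "deltas": [
    [0,0,0,0,0,0,40],
    [0,0,0,0,0,0,40],
    [0,0,0,0,0,0,40],
    [0,0,0,0,0,-20,40],
    [0,0,0,0,0,-35,40],
    [0,0,0,0,0,-40,40],
    [0,0,0,-50,0,-20,40],
    [0,0,0,-50,0,0,40],
    [0,0,0,0,0,0,40]
  ]
}}

```text
clock: 35.35
eef_pos: [0.3567, 0.0477, 0.234]
ee_rot: [-0.003, 0.998, -0.057, 0.007]
contact_force: [0.4, 0.0, 0.3]
width: 0.0368
```

```bash
python3 - <<'E'
from h import *
s,p,R=pose();print(s['clock'],p,s['width'],s['contact_force'].round(1))
for c in K:
    get_image(c)
    for n in('bar','tab'):
        r=spot_point(c,n);print(c,n,[(np.round(q['pixel'],1),round(q['confidence'],2)) for q in r[:2]])
print([proj(c,bar(0))[0].round(1) for c in K],[proj(c,bar(0.03))[0].round(1) for c in K])
E
python3 ov.py .5955 .02 -.117 z
```

```text
35.35 [0.35665077 0.04767728 0.23397411] 0.03676417348543178 [0.4 0.  0.3]
side bar [(array([220.1, 174.2]), 0.8)]
side tab [(array([255.2, 237.3]), 0.56)]
top bar []
top tab [(array([303.3, 199.1]), 0.61)]
[array([220.9, 172.6]), array([235.7, 230.4])] [array([220.9, 171. ]), array([235.7, 230.1])]
(380, 790, 3)
```

Run:
```python
from h import *
a=cv2.imread('pics/side0.png');b=get_image('side')[:,:,::-1]
d=cv2.absdiff(cv2.GaussianBlur(a,(3,3),0),cv2.GaussianBlur(np.ascontiguousarray(b),(3,3),0)).max(2)
def sh(x0,y0,x1,y1):
    g=lambda im:cv2.cvtColor(np.ascontiguousarray(im[y0:y1,x0:x1]),6).astype(np.float32)
    return cv2.phaseCorrelate(g(a),g(b),cv2.createHanningWindow((x1-x0,y1-y0),cv2.CV_32F))
for nm,r in {'near lid front+end':(225,195,300,245),'bar':(212,155,242,192),'tab':(245,228,268,246),'frontedge':(228,140,250,235)}.items():
    print(nm,np.round(d[r[1]:r[3],r[0]:r[2]].mean(),1),sh(*r))
t=trace('side','jar_blue');print([(q['confidence'],q['pixel']) for q in t[:1]])
r=spot_point('side','jar_blue');print([(q['confidence'],q['pixel']) for q in r[:1]],'exp',proj('side',T(P0,(-.039,.09,.038))))
```

```text
near lid front+end 0.7 ((0.5408330341728771, -0.014853785673221154), 1.0083798261642456)
bar 0.6 ((0.01938596318156982, 0.010954380989780077), 1.002770737806956)
tab 0.7 ((0.031071162089865823, 0.016708079418332744), 0.9977284424282886)
frontedge 1.6 ((0.022592331665759247, -0.0033478778481210725), 0.9942241117565168)
[]
[] exp [[253.67067869 179.54913194]]
```

The bar and tab are back within 0.03 px of the starting picture, so the lid is shut and the stay is folded. Handing in.

```bash
python3 -c "
from station import *
print(sign_off())"
```

```text
the job is handed in; nothing more can be done
None
```

I finished the whole sequence and handed it in at about 35 s of the 72 s allowed; the sign-off gave no verdict.

**What I did:**
1. I lifted the lid by its bar to the stay's stop, at about 1.37 rad with a pull of about 6 N, and let go. The picture showed the stay locked.
2. I stood the blue-capped jar in the front left compartment. The last vertical move stalled at 0.084 m, where I expected the floor.
3. I pushed the tab about 38 mm with at most about 4 N on the force sensor, which broke the stay and left the lid up at about 1.25 rad.
4. I took the bar again, lowered the lid shut in hand and withdrew.

**Last checks:**
- **Lid and stay:** bar and tab came back to within 0.03 px of the starting picture, so the lid is shut and the stay folded. The sensor read about 0 N with the arm clear.
- **Lid region:** one image comparison, of the lid's near end, reported a 0.5 px sideways shift. The picture there hardly differed, so I put that down to the method.
- **Jar:** I could not confirm it after closing, as the detector found no jar through the lid. It was last seen upright in its compartment after the stay was broken, 0.6 px from where I expected it.
- **Final picture:** I could not view it because the picture limit was reached.
- **Press at closing:** I pressed the shut lid on its rim with about 26 N before letting go. That is more than needed but within the limits.

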